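Load a ripening board and clamp it to the click

ROBOT

A 6-joint arm with a two-finger parallel gripper is mounted at the origin on the work surface. World frame = base frame: x ahead of the robot, y to its left, z up, the work surface at z = 0. Lengths are in m, angles in rad, forces in N, time in s.
With the tool pointing down it reaches from about 0.325 to 1 m from the base axis. Payload 5.1 kg.
Tool frame: the origin (TCP) lies between the finger pads; the fingertips stand 17 mm ahead of it and the grasp point (between the pads) lies 2 mm behind it (env.tcp_to_tips is the distance from the TCP to the fingertips, in m); z points along the fingers, y is the line along which they close (so a half turn about z gives the same grasp; the last joint's range is limited). The gripper opens to 85 mm and grips with 20 to 120 N. Pads are 22 mm wide; open, the fingers measure 114 mm over their backs; the gripper's body (76 mm by 85 mm) begins 54 mm behind the grasp point. The pads swing forward as they close: fully open they stand 13 mm farther back than shut.
Start: joints at [1.186, 0.124, 1.65, -0, 1.367, -0.083], TCP at [0.193, 0.621, 0.248] pointing down, gripper open.
Joint ranges: [-2.61, 2.61], [-1.02, 2.33], [0.03, 2.71], [-1.35, 4.49], [0.32, 2.68], [-2.91, 2.91]. Speed limits (rad/s): [2.57, 2.57, 3.14, 3.14, 3.14, 3.14].

INTERFACE

Orientations are given as a unit quaternion [w, x, y, z].
In Python, from plant import get_state, vision, job_done, env gives the robot as it stands. The module is installed in compiled form; this text tells all that it offers.
- The arm moves only by the shell command python3 -m creep 'ROWS' [FORCE]. ROWS is JSON, a list of rows, each a list of 3 entries, a list of its own where there are three numbers: the shift along the world's x, y, z in m, then the turn about the world's z in rad, then the closure, from 0 (fully open) to 1 (shut). A call has exactly 8 rows; each row shifts and turns the commanded pose from where the row before left it; what a row does not reach is not made up. A row lasts 1/8 s, in which the tool goes at most 62.5 mm and 10.7 degrees, less where a joint would pass 70% of its speed; a pose out of reach is approached as far as the arm can. A call with a gripper value outside its range is refused whole. The fingers move at their own pace and stop on an object; FORCE is the grip in N (left out, the last holds). Time passes only in rows, so rows that do not move let the fingers close, or fill a call up. It gives the time, the measured TCP pose, the force, the opening and the grip force at its end, in the units of the state.
- get_state(): the state, without advancing time (a new reading comes with each control period).
- vision.read_camera(name): name is "scene" or "side" or "wrist"; returns the picture (400x640x3 uint8, red, green, blue); there is no depth.
- vision.get_calibration(name): a dict with "camera_matrix" (3x3 intrinsics, pixels), "origin" and "orientation" of the camera in the world; the wrist camera has in their place "T_tool_cam" (4x4, takes a point from camera to tool coordinates, whose origin is the TCP and whose axes are the flange's). Camera axes: x right, y down, z forward; pixel columns grow to the right and rows downward; lengths in m; the calibration is good to about 2 mm. A picture is of the moment at which its call begins: read the wrist's pose just before it. get_calibration takes no time and is no camera call.
- job_done(): hands the job in; it is judged then, once.
Trained networks look in the newest picture that a camera, given by its name, has taken for a name from the list of things; names that differ only in an ending like _2 or _b are one class to them, and where a whole thing is asked for, a point or a joint stands for the part that bears it (a point fixed in the world has none). Each returns a list of dicts, best first, with "confidence" (0 to 1); they miss things now and then, are a little off and sometimes report something else, mostly with a low value. They report only what shows in the picture. A call takes as long as a camera call. They do not tell look-alikes from the thing itself.
- vision.boxes_of(camera, thing): "location" ([x, y, z] in m, in the coordinates of the camera as it stood for that picture, good to about 4 mm: the middle of the surface that is visible of it).
The state is a dict: "t": time; "q": joint angles; "qvel": joint speeds; "tau": joint torques, N m; "ee_pos": TCP position; "ee_rot": TCP orientation; "wrist_force": force on the tool from outside, world axes, zero at the start; "moment": the same for the moment, N m; "grip_width": opening from 0.0 (shut) to 1.0 (fully open); "grasp_force": force on a finger pad.
Only numpy, scipy, OpenCV 4.12 (cv2) and the standard library are available. Lean on these libraries where they do the work, as an engineer would, in place of code of your own. Each camera call takes 0.05 s, during which the arm holds its last target. There are 200 camera calls.

TASK

Load the ripening board: stand every young cheese from the steel tray flat in its row between the laths, large ones in the wide row and small ones in the narrow row. Then draw the clamp's lock pin up out of its bore and hang it by its collar, upright, in the side notch. Then turn the clamp lever clockwise until its slip clutch gives the first click, stop there without turning it on any further, and let go of it, leaving the clamp tight and the other things on the table where they are.

Things in the scene. Friction and masses are not known exactly. Their poses are not given: they have to be found in the camera images.
- small_a: small young cream-white cheese, a flat round wheel 44 mm across and 36 mm high, about 60 g; starts on the steel tray, may be absent (then its value is None from the start); origin at the centre of its underside, z up; its sides are plumb and it is picked well from above across its width
- small_b: small young cream-white cheese, a flat round wheel 44 mm across and 36 mm high, about 60 g; starts on the steel tray, may be absent (then its value is None from the start); origin at the centre of its underside, z up; its sides are plumb and it is picked well from above across its width
- small_c: small young cream-white cheese, a flat round wheel 44 mm across and 36 mm high, about 60 g; starts on the steel tray, may be absent (then its value is None from the start); origin at the centre of its underside, z up; its sides are plumb and it is picked well from above across its width
- large_a: large young cream-white cheese, a flat round wheel 60 mm across and 36 mm high, about 110 g; starts on the steel tray, may be absent (then its value is None from the start); origin at the centre of its underside, z up; its sides are plumb and it is picked well from above across its width
- large_b: large young cream-white cheese, a flat round wheel 60 mm across and 36 mm high, about 110 g; starts on the steel tray, may be absent (then its value is None from the start); origin at the centre of its underside, z up; its sides are plumb and it is picked well from above across its width
- large_c: large young cream-white cheese, a flat round wheel 60 mm across and 36 mm high, about 110 g; starts on the steel tray, may be absent (then its value is None from the start); origin at the centre of its underside, z up; its sides are plumb and it is picked well from above across its width
- tray: flat steel draining tray, fixed, 290 (its x) by 190 (its y) by 6 mm; origin under its centre; the cheeses stand on its top, 6 mm above the table, in 3 by 2 places about 92 mm apart
- carrier: board carrier, fixed: a wooden ripening board 270 (its x) by 240 (its y) by 20 mm with four low laths along x (8 mm wide, 8 mm high) that mark two rows, and a steel screw clamp beyond its right-hand (-y) edge. Origin under the centre of the board, on the table; z up
- row_wide (a point): middle of the wide row, on the board's top (20 mm above the table), carrier axes: the row runs along x, about +-115 mm usable for cheese centres, 70 mm clear between its laths (y +-35 mm). For large cheeses; three fit about 78 mm apart
- row_narrow (a point): middle of the narrow row, on the board's top, 110 mm to the -y side of the wide row: runs along x in the same way, 52 mm clear between its laths (y +-26 mm). For small cheeses
- pin: steel lock pin, 94 mm long, 60 g: shank 8 mm across and 55 mm long, collar 24 mm across (55 to 60 mm up), round grip 16 mm across (60 to 94 mm up). Origin at its lower tip, z up the pin. At the start it stands upright, 28 mm deep in a bore in a low block, tip 12 mm above the table, just clockwise of the clamp lever, which it blocks
- pin_grip (a point): on the pin's axis, 83 mm above its tip: where to grip it
- pin_collar (a point): on the pin's axis at the underside of its collar, 55 mm above its tip
- bore (a point): mouth of the pin's bore, in the top of a block 28 mm square, 40 mm above the table; bore 9.4 mm wide, 28 mm deep, vertical
- notch (a point): parking notch, carrier axes: slot 11 mm wide in a steel plate 8 mm thick, top (at this point) 70 mm above the table. The slot runs along the carrier's y, open at its +y end 20 mm from this point, closed 5 mm to -y of it. The parked pin hangs upright at this point, shank down the slot, collar on the plate; below is free room down to 6 mm above the table
- screw_axis (a point): on the vertical axis of the clamp screw, 80 mm above the table
- lever_grip (a point): middle of the upright black knob (24 mm across, from 56 to 104 mm above the table; this point 82 mm up) at the end of the flat steel clamp lever, 120 mm from the screw axis; the lever itself is 16 mm wide with its top 56 mm above the table. It turns clockwise seen from above to tighten
- screw (a joint): turn of the clamp screw in rad: starts at -1.3 to -1.05 and grows as the lever is turned clockwise, against a drag of about 0.4 N m (3.5 N at the knob); at 0 the jaw is tight and the screw stops dead. It stays where it is left
- clutch (a joint): slip (rad) of the lever ahead of the screw in the preset clutch. 0 until 1.25 N m (10.5 N at the knob; screw tight or lever blocked). Then it clicks: the lever gives way and the force falls, to 8 N at 0.20, 5 N at 0.30, 2 N at 0.40. Clicked from 0.12: the lever's tail pointer has left the white mark on its black disc; beyond 0.40 is turned too far. Let go, it springs back to 0
- old_wheel: bystander: large ripe grey cheese wheel, 140 mm across, 70 mm high; origin under its centre
- rind_brush: bystander: brush lying on the table; origin on its underside
- salt_bowl: bystander: white bowl 80 mm across, 45 mm high; origin under its centre
Things that resemble listed ones, but are neither listed nor needed, are in the scene too. Leave any brown look-alike of the small_c alone. There is more than one size of the pin; the one meant has the size given above.

How it is judged:
On the way, in this order (a step that is already met when the one before it is completed fails the run):
1. all cheeses present stand in their matching rows, let go (y of small_a in the frame of row_narrow between -0.012 and 0.012 m and x of small_a in the frame of row_narrow between -0.115 and 0.115 m and z of small_a in the frame of row_narrow between -0.004 and 0.004 m and angle between each of small_a, small_b, small_c, large_a, large_b, large_c's own z axis and vertical below 0.1 rad and linear speed of each of small_a, small_b, small_c, large_a, large_b, large_c below 0.03 m/s and contact force between each of small_a, small_b, small_c, large_a, large_b, large_c and the fingers below 0.2 N and y of small_b in the frame of row_narrow between -0.012 and 0.012 m and x of small_b in the frame of row_narrow between -0.115 and 0.115 m and z of small_b in the frame of row_narrow between -0.004 and 0.004 m and y of small_c in the frame of row_narrow between -0.012 and 0.012 m and x of small_c in the frame of row_narrow between -0.115 and 0.115 m and z of small_c in the frame of row_narrow between -0.004 and 0.004 m and y of large_a in the frame of row_wide between -0.012 and 0.012 m and x of large_a in the frame of row_wide between -0.115 and 0.115 m and z of large_a in the frame of row_wide between -0.004 and 0.004 m and y of large_b in the frame of row_wide between -0.012 and 0.012 m and x of large_b in the frame of row_wide between -0.115 and 0.115 m and z of large_b in the frame of row_wide between -0.004 and 0.004 m and y of large_c in the frame of row_wide between -0.012 and 0.012 m and x of large_c in the frame of row_wide between -0.115 and 0.115 m and z of large_c in the frame of row_wide between -0.004 and 0.004 m), for 0.2 s.
2. the lock pin hangs upright in the side notch, let go (horizontal distance between pin_collar and notch below 0.009 m and z of pin_collar in the frame of notch between -0.004 and 0.004 m and angle between pin's own z axis and vertical below 0.15 rad and contact force between pin and the fingers below 0.2 N), for 0.2 s.
3. the clamp is tight and its clutch has given the first click (value of joint screw above -0.08 rad and value of joint clutch above 0.12 rad), for 0.05 s.
At the end, for the whole second after the job is handed in: Each cheese flat on the board at rest in its row (12 mm off the middle line, 115 mm along, 4 mm height, 0.1 rad); pin hung in the notch (9 mm, collar within 4 mm, 0.15 rad); screw within 0.15 rad of tight, clutch sprung back below 0.08 rad; all let go (all of step 1 and all of step 2 and value of joint screw above -0.15 rad and value of joint clutch below 0.08 rad and contact force between clutch and the fingers below 0.2 N); the robot touches nothing.
It fails at once if the lever is turned on too far past the first click (clutch slip above 0.40 rad) (value of joint clutch above 0.4 rad).
It fails at once if the ripe wheel, the brush or the bowl is moved more than 30 mm (distance of any of old_wheel, rind_brush, salt_bowl from where it was at the start of the episode above 0.03 m).
Of small_a, large_a, small_b, large_b, small_c, large_c only 4 to 6 are there at a start; the rules pass over those that are not, and their reading is None.
At some moment in a run one of small_a, large_a, small_b, large_b, small_c, large_c may be knocked a few centimetres aside while the robot is not near it.
It also fails if it takes over 200 s, if anything falls off the work surface, if the arm or the gripper's body presses on something with over 40 N, if the wrist force passes 120 N, or if a joint passes its speed limit or range.

## Working session

There is one attempt and no reset: what is moved stays moved. The work goes in short steps, Python scripts to look and compute and a shell command to move; the robot and the scene stay as the last step left them, time stands still between calls to the robot, and variables do not carry over. Pictures are saved under pics/ and viewed, at most 14 in all, crops included, and the job is handed in when it is done.

```bash
mkdir -p pics; ls; cat > h.py <<'E'
import numpy as np, cv2
from plant import get_state, vision, job_done, env
from scipy.spatial.transform import Rotation as R
def rot(q): return R.from_quat([q[1],q[2],q[3],q[0]]).as_matrix()
def T(cam):
    c=vision.get_calibration(cam); M=np.eye(4)
    if cam=="wrist":
        s=get_state(); M[:3,:3]=rot(s["ee_rot"]); M[:3,3]=s["ee_pos"]; return M@np.array(c["T_tool_cam"]),np.array(c["camera_matrix"])
    o=np.array(c["orientation"]); M[:3,:3]=rot(o) if o.size==4 else o; M[:3,3]=c["origin"]; return M,np.array(c["camera_matrix"])
def snap(cam,name=None):
    M,K=T(cam); im=vision.read_camera(cam)
    if name: cv2.imwrite("pics/"+name,im[:,:,::-1])
    return im,M,K
def find(cam,thing,M):
    K=T(cam)[1]; out=[]
    for d in vision.boxes_of(cam,thing):
        p=np.array(d["location"]); w=(M@np.r_[p,1])[:3]; u=K@p; out.append((round(d["confidence"],2),w.round(3),(u[:2]/u[2]).round(0)))
    return out
def ray(u,v,M,K,z):
    d=M[:3,:3]@np.linalg.solve(K,[u,v,1]); return M[:3,3]+d*(z-M[2,3])/d[2]
def px(p,M,K):
    c=np.linalg.inv(M)@np.r_[p,1]; u=K@c[:3]; return u[:2]/u[2]
E
python3 - <<'E'
from h import *
for c in ("scene","side"):
    im,M,K=snap(c,c+"0.png"); print(c,M[:3,3].round(3),M[:3,2].round(2))
    for t in ("small_a","large_a","tray","carrier","pin","screw","clutch","lever_grip","old_wheel","rind_brush","salt_bowl"):
        print(t,[tuple(map(lambda a:a.tolist() if hasattr(a,'tolist') else a,x)) for x in find(c,t,M)])
s=get_state(); print(s["ee_pos"],s["ee_rot"],s["t"])
E
```

```text
pics
scene [0.994 0.443 0.91 ] [-0.45 -0.42 -0.79]
small_a [(0.9, [0.431, 0.349, 0.043], [448.0, 264.0]), (0.79, [0.262, 0.362, 0.034], [487.0, 224.0]), (0.62, [0.74, -0.237, 0.029], [188.0, 213.0]), (0.59, [0.56, 0.377, 0.04], [428.0, 311.0])]
large_a [(0.95, [0.511, 0.299, 0.039], [410.0, 275.0]), (0.79, [0.384, 0.269, 0.045], [430.0, 232.0]), (0.78, [0.481, 0.419, 0.045], [464.0, 297.0])]
tray [(0.97, [0.481, 0.338, 0.005], [429.0, 283.0])]
carrier [(0.88, [0.559, -0.081, 0.021], [279.0, 205.0]), (0.75, [0.52, -0.299, 0.081], [232.0, 143.0])]
pin [(0.67, [0.46, -0.425, 0.084], [219.0, 112.0]), (0.57, [0.518, -0.299, 0.08], [233.0, 143.0]), (0.27, [0.556, -0.08, 0.02], [280.0, 205.0])]
screw [(0.78, [0.555, -0.27, 0.056], [231.0, 161.0]), (0.68, [0.555, -0.079, 0.015], [281.0, 206.0])]
clutch [(0.67, [0.548, -0.323, 0.063], [220.0, 149.0])]
lever_grip [(0.85, [0.552, -0.316, 0.06], [221.0, 152.0]), (0.49, [0.555, -0.08, 0.02], [281.0, 205.0]), (0.45, [0.48, 0.418, 0.044], [464.0, 297.0])]
old_wheel [(0.68, [0.804, 0.014, 0.068], [230.0, 281.0])]
rind_brush [(0.71, [0.722, 0.25, 0.0
[... 762 characters left out ...]
 263.0]), (0.26, [0.456, 0.197, 0.038], [284.0, 175.0])]
pin [(0.63, [0.45, -0.437, 0.089], [352.0, 377.0]), (0.59, [0.517, -0.312, 0.08], [362.0, 310.0]), (0.54, [0.546, -0.293, 0.056], [371.0, 305.0])]
screw [(0.64, [0.547, -0.289, 0.058], [371.0, 303.0])]
clutch [(0.91, [0.547, -0.325, 0.064], [377.0, 316.0]), (0.44, [0.517, -0.313, 0.079], [362.0, 311.0]), (0.32, [0.534, -0.149, 0.018], [344.0, 264.0])]
lever_grip []
old_wheel [(0.68, [0.78, -0.032, 0.073], [417.0, 197.0])]
rind_brush [(0.69, [0.719, 0.237, 0.017], [360.0, 158.0])]
salt_bowl [(0.56, [0.753, -0.22, 0.025], [438.0, 265.0])]
[0.19323056 0.6206074  0.24831249] [1.72758519e-06 1.50328089e-01 9.88636164e-01 2.81428613e-06] 1.2
```

View pics/scene0.png

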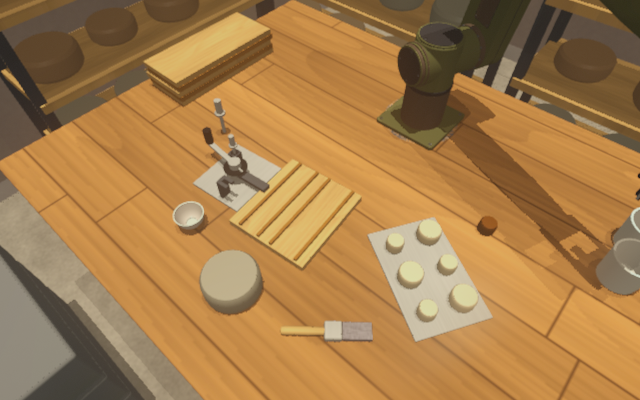

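View pics/side0.png

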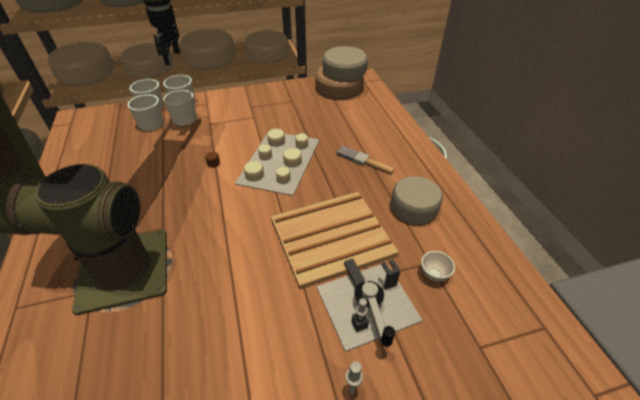

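Tray cheeses in the scene view: small at (396,242), (448,264), (428,310) and large at (429,231), (411,273), (464,297). Other candidates: a brown look-alike at (487,225), left alone, and two pins. One pin is in the block by the lever at (233,143). The other is a free-standing, bigger one at (219,108), which is a decoy. I'll check the clamp in a close crop.

```bash
python3 - <<'E'
from h import *
a=cv2.imread("pics/scene0.png")[90:215,180:290]; b=cv2.imread("pics/side0.png")[245:395,310:430]
a=cv2.resize(a,(400,455),interpolation=3); b=cv2.resize(b,(400,500),interpolation=3)
c=np.zeros((500,800,3),np.uint8); c[:455,:400]=a; c[:,400:]=b; cv2.imwrite("pics/crop1.png",c)
print(np.array(vision.get_calibration("wrist")["T_tool_cam"]).round(3),np.array(vision.get_calibration("wrist")["camera_matrix"]), rot(get_state()["ee_rot"]).round(3))
E
```

```text
[[ 0.    -0.962 -0.275  0.069]
 [ 1.     0.001 -0.     0.   ]
 [ 0.    -0.275  0.962 -0.125]
 [ 0.     0.     0.     1.   ]] [[352.31851871   0.         320.05168176]
 [  0.         352.31851871 194.92643391]
 [  0.           0.           1.        ]] [[-0.955  0.297  0.   ]
 [ 0.297  0.955  0.   ]
 [-0.     0.    -1.   ]]
```

View pics/crop1.png

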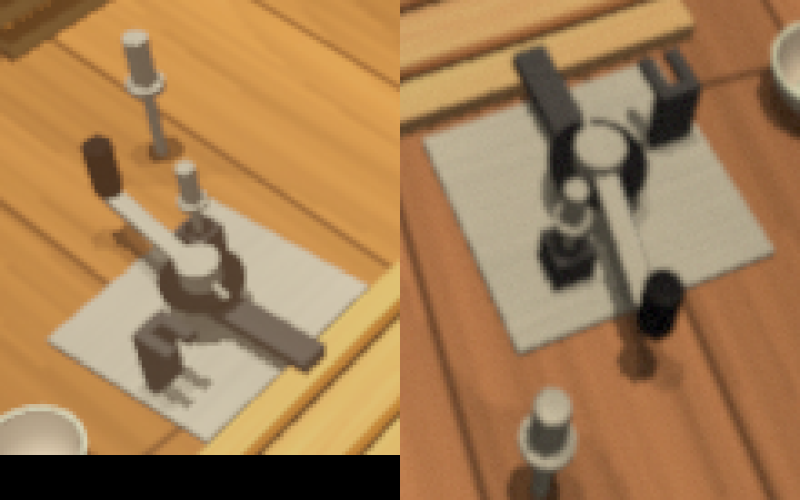

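```bash
python3 -m creep '[[[0.045,-0.05,0.02],0,0],[[0.045,-0.05,0.02],0,0],[[0.045,-0.05,0.02],0,0],[[0.045,-0.05,0.02],0,0],[[0.04,-0.05,0.02],0,0],[[0.03,-0.05,0.02],0,0],[[0,0,0],0,0],[[0,0,0],0,0]]' 30
python3 - <<'E'
from h import *
im,M,K=snap("wrist","w1.png"); print(M.round(3))
for t in("small_a","large_a"): print(t,find("wrist",t,M))
E
```

```text
t: 2.2
ee_pos: [0.4207, 0.3458, 0.3581]
ee_rot: [-0.0, 0.151, 0.989, 0.0]
wrist_force: [-0.2, 0.5, 0.9]
grip_width: 0.998
grasp_force: 0.0
[[ 0.297  0.918  0.262  0.355]
 [ 0.955 -0.286 -0.082  0.367]
 [-0.     0.274 -0.962  0.483]
 [ 0.     0.     0.     1.   ]]
small_a [(0.92, array([0.258, 0.36 , 0.034]), array([290.,  13.])), (0.64, array([0.45 , 0.223, 0.043]), array([237., 201.])), (0.57, array([0.545, 0.371, 0.044]), array([366., 235.])), (0.56, array([0.42 , 0.345, 0.04 ]), array([319., 150.]))]
large_a [(0.83, array([0.368, 0.266, 0.04 ]), array([246., 130.])), (0.8, array([0.496, 0.296, 0.034]), array([302., 215.])), (0.62, array([0.474, 0.412, 0.039]), array([381., 175.]))]
```

The crop shows the wanted pin in its dark block just clockwise of the lever. The taller free pin is the decoy, and the U-shaped notch stands on the +x side of the screw. Next is the wrist view of the tray.

View pics/w1.png

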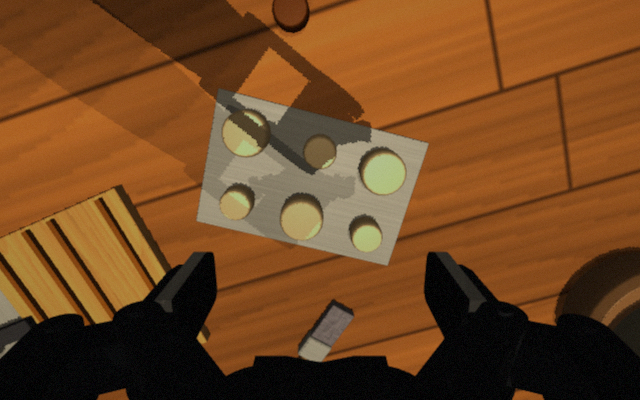

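```bash
cat >> h.py <<'E'
def cheeses(im,M,K,z=0.042):
    """bright cream tops -> world centre (plane z) and diameter"""
    hsv=cv2.cvtColor(im,cv2.COLOR_RGB2HSV); out=[]
    m=((hsv[:,:,0]>18)&(hsv[:,:,0]<40)&(hsv[:,:,1]>30)&(hsv[:,:,1]<110)&(hsv[:,:,2]>190)).astype(np.uint8)
    m=cv2.morphologyEx(m,cv2.MORPH_OPEN,np.ones((3,3)))
    for c in cv2.findContours(m,0,cv2.CHAIN_APPROX_NONE)[0]:
        if cv2.contourArea(c)<250: continue
        w=np.array([ray(u,v,M,K,z)[:2] for u,v in c[:,0]],np.float32)
        (x,y),(a,b),_=cv2.fitEllipse(w); out.append((round(x,3),round(y,3),round(a,3),round(b,3),tuple(c[:,0].mean(0).round())))
    return out
E
python3 - <<'E'
from h import *
im,M,K=snap("wrist")
for c in cheeses(im,M,K): print(c)
for p in [(302,215),(319,150),(381,175),(302,235),(319,162)]: print(im[p[1],p[0]],cv2.cvtColor(im,cv2.COLOR_RGB2HSV)[p[1],p[0]])
E
```

```text
[182 166 109] [ 23 102 182]
[119  94  61] [ 17 124 119]
[177 192 133] [ 38  78 192]
[181 157 102] [ 21 111 181]
[112  92  58] [ 19 123 112]
```

The wrist view shows the tray with 6 cheeses (3 small, 3 large), partly in the arm's shadow. The networks' positions fit it. Next I look over the board and clamp.

```bash
python3 -m creep '[[[0.005,-0.06,0.015],0,0],[[0.005,-0.06,0.015],0,0],[[0.005,-0.06,0.015],0,0],[[0.005,-0.06,0.015],0,0],[[0.005,-0.06,0.015],0,0],[[0.005,-0.06,0.015],0,0],[[0,-0.06,0],0,0],[[0,-0.06,0],0,0]]' 30; python3 -m creep '[[[0,-0.04,0],0,0],[[0,0,0],0,0],[[0,0,0],0,0],[[0,0,0],0,0],[[0,0,0],0,0],[[0,0,0],0,0],[[0,0,0],0,0],[[0,0,0],0,0]]' 30
python3 - <<'E'
from h import *
im,M,K=snap("wrist","w2.png"); np.save("w2.npy",M)
for t in("carrier","pin","screw","clutch"): print(t,find("wrist",t,M))
E
```

```text
t: 3.4
ee_pos: [0.4509, -0.1351, 0.4482]
ee_rot: [0.0, 0.149, 0.989, 0.0]
wrist_force: [0.3, 0.4, 0.5]
grip_width: 1.0
grasp_force: 0.0
t: 4.4
ee_pos: [0.4508, -0.174, 0.4482]
ee_rot: [0.0, 0.15, 0.989, 0.0]
wrist_force: [-0.3, -0.5, 0.5]
grip_width: 1.001
grasp_force: 0.0
carrier [(0.72, array([ 0.533, -0.091,  0.018]), array([385., 174.])), (0.55, array([ 0.514, -0.299,  0.089]), array([251., 213.]))]
pin [(0.7, array([ 0.45 , -0.425,  0.095]), array([150., 199.]))]
screw [(0.76, array([ 0.542, -0.27 ,  0.054]), array([279., 217.]))]
clutch [(0.91, array([ 0.545, -0.309,  0.05 ]), array([256., 225.]))]
```

View pics/w2.png

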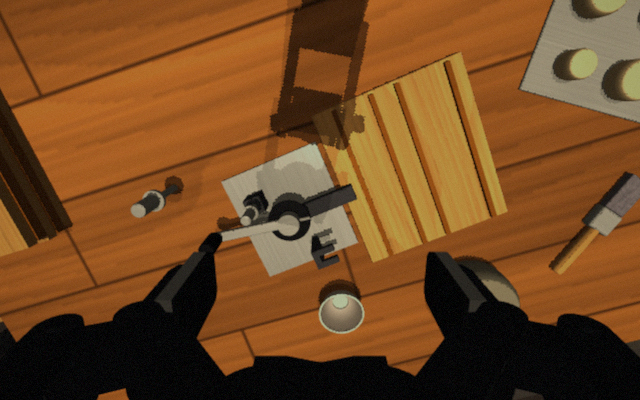

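w2 shows the board with 4 laths (corners about (315,115), (460,53), (506,211), (374,262)). The clamp is at (290,222), the pin block at (253,208), the notch plate at (325,248) and the knob at (212,243). I'll rectify this to measure the rows.

```bash
python3 - <<'E'
from h import *
M=np.load("w2.npy");K=T("wrist")[1]; im=cv2.imread("pics/w2.png")
C=[ray(u,v,M,K,.02)[:2] for u,v in[(315,115),(460,53),(506,211),(374,262)]]; print(np.round(C,3))
def rect(z,x0,x1,y0,y1,s):
    xs=np.arange(x0,x1,1/s);ys=np.arange(y0,y1,1/s)
    X,Y=np.meshgrid(xs,ys,indexing="ij"); P=np.stack([X,Y,np.full_like(X,z)],-1).reshape(-1,3)
    c=(P-M[:3,3])@M[:3,:3]; u=c@K.T; u=u[:,:2]/u[:,2:]
    return cv2.remap(im,u[:,0].reshape(X.shape).astype(np.float32),u[:,1].reshape(X.shape).astype(np.float32),1)
o=rect(.028,.40,.72,-.28,.07,1600)
for i in range(0,o.shape[0],80): cv2.putText(o,"%.2f"%(.40+i/1600),(0,i+4),0,.35,(0,0,255)); cv2.line(o,(0,i),(o.shape[1],i),(255,0,0),1)
for j in range(0,o.shape[1],80): cv2.putText(o,"%.2f"%(-.28+j/1600),(j,10),0,.35,(0,0,255)); cv2.line(o,(j,0),(j,o.shape[0]),(255,0,0),1)
cv2.imwrite("pics/rect1.png",o)
E
```

```text
[[ 0.412 -0.17 ]
 [ 0.39   0.059]
 [ 0.653  0.085]
 [ 0.679 -0.147]]
```

View pics/rect1.png

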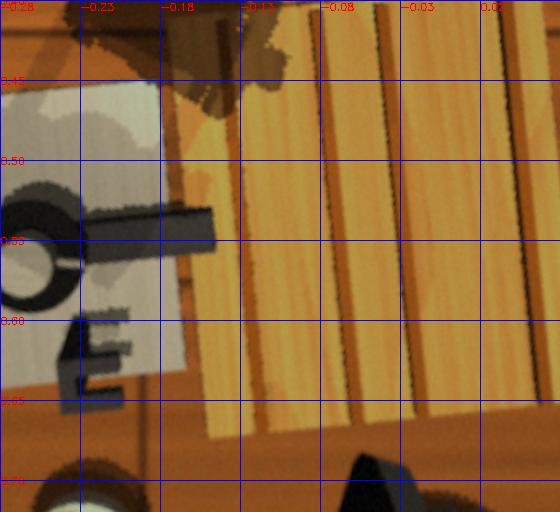

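```bash
cat >> h.py <<'E'
def rectM(im,M,K,z,o,yaw,xs,ys):
    X,Y=np.meshgrid(xs,ys,indexing="ij"); c,s=np.cos(yaw),np.sin(yaw)
    P=np.stack([o[0]+c*X-s*Y,o[1]+s*X+c*Y,np.full_like(X,z)],-1).reshape(-1,3)
    q=(P-M[:3,3])@M[:3,:3]; u=q@K.T; u=(u[:,:2]/u[:,2:]).reshape(X.shape+(2,)).astype(np.float32)
    return cv2.remap(im,u[...,0],u[...,1],1)
E
python3 - <<'E'
from h import *
M=np.load("w2.npy");K=T("wrist")[1]; im=cv2.imread("pics/w2.png")
ys=np.arange(-.14,.14,.001)
best=[]
for yaw in np.arange(.07,.13,.005):
    o=rectM(im,M,K,.028,(.5335,-.043),yaw,np.arange(-.05,.12,.001),ys)[:,:,1].astype(float).mean(0)
    best.append((np.abs(np.diff(o)).sum().round(0),yaw.round(3)))
print(sorted(best)[-3:])
yaw=max(best)[1]
o=rectM(im,M,K,.028,(.5335,-.043),yaw,np.arange(-.05,.12,.001),ys)[:,:,1].astype(float).mean(0)
print([(round(float(y)*1000),int(v)) for y,v in zip(ys,o)])
o=rectM(im,M,K,.02,(.5335,-.043),yaw,np.arange(-.16,.16,.0005),np.arange(-.14,.14,.0005))
cv2.imwrite("pics/rect2.png",cv2.resize(o[200:],(800,629)) [:600])
E
```

```text
[(np.float64(1049.0), np.float64(0.11)), (np.float64(1062.0), np.float64(0.1)), (np.float64(1065.0), np.float64(0.105))]
[(-140, 115), (-139, 115), (-138, 115), (-137, 116), (-136, 116), (-135, 116), (-134, 117), (-133, 117), (-132, 113), (-131, 104), (-130, 89), (-129, 74), (-128, 68), (-127, 68), (-126, 68), (-125, 68), (-124, 68), (-123, 67), (-122, 70), (-121, 83), (-120, 102), (-119, 117), (-118, 122), (-117, 122), (-116, 122), (-115, 122), (-114, 123), (-113, 124), (-112, 124), (-111, 123), (-110, 122), (-109, 122), (-108, 125), (-107, 127), (-106, 128), (-105, 129), (-104, 132), (-103, 137), (-102, 140), (-101, 140), (-100, 141), (-99, 145), (-98, 150), (-97, 153), (-96, 154), (-95, 152), (-94, 149), (-93, 143), (-92, 131), (-91, 111), (-90, 90), (-89, 79), (-88, 78), (-87, 78), (-86, 77), (-85, 78), (-84, 81), (-83, 93), (-82, 110), (-81, 125), (-80, 131), (-79, 131), (-78, 131), (-77, 133), (-76, 137), (-75, 139), (-74, 141), (-73, 141), (-72, 140), (-71, 140), (-70, 142), (-69, 144), (-68, 147), (-67, 147), (-66, 145), (-65, 144), (-64, 143), (-63, 143), (-62, 140), (-61, 1
[... 1530 characters left out ...]
5), (77, 136), (78, 136), (79, 136), (80, 136), (81, 136), (82, 134), (83, 129), (84, 115), (85, 88), (86, 53), (87, 33), (88, 43), (89, 61), (90, 72), (91, 75), (92, 75), (93, 75), (94, 77), (95, 86), (96, 106), (97, 127), (98, 140), (99, 142), (100, 142), (101, 141), (102, 139), (103, 137), (104, 135), (105, 136), (106, 138), (107, 141), (108, 143), (109, 145), (110, 147), (111, 149), (112, 148), (113, 137), (114, 115), (115, 89), (116, 76), (117, 75), (118, 75), (119, 75), (120, 75), (121, 75), (122, 75), (123, 74), (124, 75), (125, 75), (126, 74), (127, 75), (128, 75), (129, 75), (130, 75), (131, 75), (132, 74), (133, 74), (134, 74), (135, 74), (136, 75), (137, 75), (138, 75), (139, 75)]
```

View pics/rect2.png

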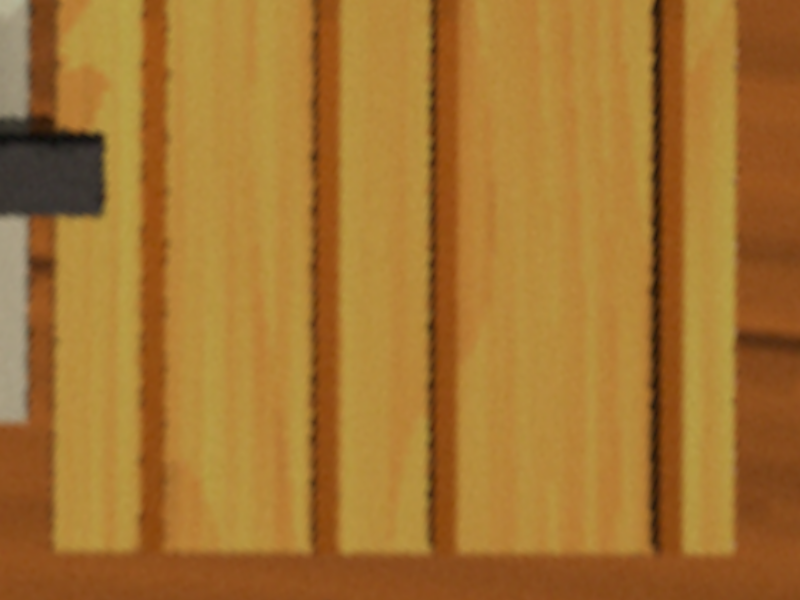

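Rectified view: laths at carrier y' ≈ -87, -26, +14 and +92 mm, with a yaw of 0.105. That gives a wide-row middle at (0.526, 0.010) and a narrow-row middle at (0.537, -0.099). Now to the large cheeses on the tray.

```bash
python3 -m creep '[[[0.0,0.06,-0.02],0.11,0],[[0.0,0.06,-0.02],0.11,0],[[0.0,0.06,-0.02],0.11,0],[[0.0,0.06,-0.02],0.11,0],[[0.0,0.06,-0.02],0,0],[[0.0,0.06,-0.02],0,0],[[0,0.06,-0.02],0,0],[[0,0.04,-0.02],0,0]]' 30
python3 - <<'E'
from h import *
im,M,K=snap("wrist","w3.png")
s=get_state();print(s["ee_pos"].round(4),s["q"],rot(s["ee_rot"])[:,1].round(3))
for t in("small_a","large_a"): print(t,find("wrist",t,M))
im,M,K=snap("scene")
for t in("small_a","large_a"): print(t,find("scene",t,M))
E
```

```text
t: 5.65
ee_pos: [0.4503, 0.2834, 0.2893]
ee_rot: [0.0, -0.07, 0.998, 0.0]
wrist_force: [0.2, -1.0, 0.3]
grip_width: 0.999
grasp_force: 0.0
[0.4489 0.2858 0.2856] [ 0.46460205 -0.1578709   1.86590118  0.00317271  1.43765249 -1.24875131] [-0.142  0.99   0.002]
small_a [(0.79, array([0.546, 0.368, 0.047]), array([382., 255.])), (0.71, array([0.418, 0.343, 0.042]), array([381., 140.])), (0.66, array([0.451, 0.221, 0.038]), array([262., 153.]))]
large_a [(0.95, array([0.471, 0.412, 0.038]), array([432., 195.])), (0.75, array([0.368, 0.261, 0.045]), array([310.,  78.])), (0.71, array([0.496, 0.292, 0.035]), array([322., 201.]))]
small_a [(0.81, array([0.466, 0.224, 0.037]), array([395., 245.])), (0.8, array([0.261, 0.365, 0.033]), array([488., 225.])), (0.78, array([0.427, 0.35 , 0.043]), array([449., 263.])), (0.68, array([0.559, 0.376, 0.04 ]), array([428., 310.])), (0.6, array([ 0.739, -0.238,  0.028]), array([188., 213.]))]
large_a [(0.92, array([0.382, 0.265, 0.042]), array([428., 231.])), (0.6, array([0.478, 0.417, 0.043]), array([464., 296.])), (0.57, array([0.511, 0.297, 0.044]), array([410., 273.]))]
```

```bash
python3 -m creep '[[[0.012,0.002,-0.04],0,0],[[0.012,0.002,-0.045],0,0],[[0.012,0.002,-0.045],0,0],[[0.011,0.002,-0.045],0,0],[[0,0,-0.04],0,0],[[0,0,-0.04],0,0],[[0,0,0],0,0],[[0,0,0],0,0]]' 30
python3 -m creep '[[[0,0,0],0,1],[[0,0,0],0,1],[[0,0,0],0,1],[[0,0,0],0,1],[[0,0,0.02],0,1],[[0,0,0.03],0,1],[[0,0,0.04],0,1],[[0,0,0],0,1]]' 30
```

```text
t: 6.95
ee_pos: [0.4995, 0.2889, 0.0371]
ee_rot: [0.002, -0.068, 0.998, 0.001]
wrist_force: [-0.5, -0.4, 0.8]
grip_width: 0.998
grasp_force: 0.0
t: 7.95
ee_pos: [0.5005, 0.2903, 0.1304]
ee_rot: [0.004, -0.069, 0.998, 0.002]
wrist_force: [-0.5, -0.2, -2.0]
grip_width: 0.69
grasp_force: 33.2
```

```bash
python3 -m creep '[[[0.02,-0.054,0],0,1],[[0.02,-0.055,0],0,1],[[0.02,-0.055,0],0,1],[[0.02,-0.054,0],0,1],[[0.023,-0.054,0],0,1],[[0,0,-0.03],0,1],[[0,0,-0.025],0,1],[[0,0,0],0,1]]' 30
```

```text
t: 8.95
ee_pos: [0.5979, 0.0169, 0.0664]
ee_rot: [-0.004, -0.069, 0.998, 0.0]
wrist_force: [-0.5, -0.9, -1.1]
grip_width: 0.683
grasp_force: 33.2
```

```bash
python3 -m creep '[[[0,0,0],0,1],[[0,0,-0.007],0,1],[[0,0,-0.005],0,1],[[0,0,-0.002],0,1],[[0,0,0],0,1],[[0,0,0],0,1],[[0,0,0],0,1],[[0,0,0],0,1]]' 30
```

```text
t: 9.95
ee_pos: [0.6009, 0.0169, 0.056]
ee_rot: [0.0, -0.069, 0.998, -0.0]
wrist_force: [0.1, -1.0, -1.4]
grip_width: 0.692
grasp_force: 33.2
```

```bash
python3 -m creep '[[[0,0,-0.002],0,1],[[0,0,-0.002],0,1],[[0,0,-0.001],0,1],[[0,0,0],0,1],[[0,0,0],0,1],[[0,0,0],0,1],[[0,0,0],0,1],[[0,0,0],0,1]]' 30
```

```text
t: 10.95
ee_pos: [0.6008, 0.0169, 0.0517]
ee_rot: [-0.0, -0.069, 0.998, -0.0]
wrist_force: [-3.4, 0.3, 5.7]
grip_width: 0.687
grasp_force: 33.9
```

```bash
python3 -m creep '[[[0,0,0],0,0],[[0,0,0],0,0],[[0,0,0],0,0],[[0,0,0.03],0,0],[[0,0,0.06],0,0],[[0,0,0.06],0,0],[[-0.02,0.05,0.02],0,0],[[-0.02,0.05,0],0,0]]' 30
python3 -m creep '[[[-0.015,0.05,0],0,0],[[-0.015,0.05,0],0,0],[[-0.015,0.05,0],0,0],[[-0.015,0.05,0],0,0],[[-0.015,0.05,0],0,0],[[-0.015,0.045,0],0,0],[[0,0,0],0,0],[[0,0,0],0,0]]' 30
python3 - <<'E'
from h import *
im,M,K=snap("wrist","w4.png")
s=get_state();print(s["ee_pos"].round(4))
for t in("small_a","large_a"): print(t,find("wrist",t,M))
im,M,K=snap("scene","scene1.png")
for t in("small_a","large_a"): print(t,find("scene",t,M))
E
```

```text
t: 11.95
ee_pos: [0.562, 0.1178, 0.2244]
ee_rot: [0.003, -0.068, 0.998, 0.0]
wrist_force: [1.2, 0.6, 1.3]
grip_width: 1.0
grasp_force: 0.0
t: 12.95
ee_pos: [0.4708, 0.4117, 0.2205]
ee_rot: [-0.0, -0.069, 0.998, -0.0]
wrist_force: [0.2, -1.0, -0.1]
grip_width: 1.0
grasp_force: 0.0
[0.4711 0.4112 0.2206]
small_a [(0.86, array([0.546, 0.367, 0.045]), array([262., 249.])), (0.78, array([0.452, 0.227, 0.04 ]), array([110., 125.])), (0.73, array([0.418, 0.348, 0.043]), array([253., 105.]))]
large_a [(0.94, array([0.371, 0.268, 0.044]), array([157.,  28.])), (0.87, array([0.474, 0.418, 0.04 ]), array([327., 180.]))]
small_a [(0.68, array([0.56 , 0.376, 0.04 ]), array([428., 311.])), (0.64, array([0.429, 0.348, 0.045]), array([448., 263.])), (0.53, array([ 0.52 , -0.299,  0.081]), array([232., 143.]))]
large_a [(0.95, array([0.479, 0.417, 0.045]), array([464., 296.])), (0.65, array([0.381, 0.268, 0.042]), array([430., 232.])), (0.61, array([0.612, 0.026, 0.052]), array([294., 234.]))]
```

```bash
python3 -m creep '[[[0.0025,0.004,-0.045],0,0],[[0,0,-0.05],0,0],[[0,0,-0.05],0,0],[[0,0,-0.03],0,0],[[0,0,-0.01],0,0],[[0,0,0],0,0],[[0,0,0],0,0],[[0,0,0],0,1]]' 30
python3 -m creep '[[[0,0,0],0,1],[[0,0,0],0,1],[[0,0,0],0,1],[[0,0,0.02],0,1],[[0,0,0.03],0,1],[[0,0,0.04],0,1],[[0.006,-0.05,0],0,1],[[0.006,-0.05,0],0,1]]' 30
```

```text
t: 14.25
ee_pos: [0.4744, 0.4167, 0.0378]
ee_rot: [0.001, -0.069, 0.998, 0.001]
wrist_force: [-0.2, 0.3, -0.4]
grip_width: 0.818
grasp_force: 0.0
t: 15.25
ee_pos: [0.4856, 0.3154, 0.1277]
ee_rot: [0.001, -0.07, 0.998, 0.0]
wrist_force: [1.3, -0.6, -0.9]
grip_width: 0.687
grasp_force: 32.7
```

```bash
python3 -m creep '[[[0.007,-0.05,0],0,1],[[0.007,-0.05,0],0,1],[[0.007,-0.05,0],0,1],[[0.007,-0.05,0],0,1],[[0.006,-0.05,0],0,1],[[0.006,-0.05,-0.02],0,1],[[0,-0.0,-0.03],0,1],[[0,0,0],0,1]]' 30
python3 -m creep '[[[0,0,-0.01],0,1],[[0,0,0],0,1],[[0,0,0],0,1],[[0,0,0],0,1],[[0,0,0],0,1],[[0,0,0],0,1],[[0,0,0],0,1],[[0,0,0],0,1]]' 30
```

```text
t: 16.25
ee_pos: [0.5231, 0.0155, 0.074]
ee_rot: [-0.003, -0.068, 0.998, 0.0]
wrist_force: [-0.0, 0.2, -1.2]
grip_width: 0.692
grasp_force: 32.8
t: 17.25
ee_pos: [0.5253, 0.0159, 0.0659]
ee_rot: [0.0, -0.069, 0.998, -0.0]
wrist_force: [-0.5, -0.1, -0.9]
grip_width: 0.689
grasp_force: 32.8
```

Correct y by -5.5 mm, then lower 14.5 mm.

```bash
python3 -m creep '[[[0,-0.0055,0],0,1],[[0,0,0],0,1],[[0,0,-0.005],0,1],[[0,0,-0.004],0,1],[[0,0,-0.003],0,1],[[0,0,-0.002],0,1],[[0,0,0],0,1],[[0,0,0],0,1]]' 30
python3 -m creep '[[[0,0,0],0,0],[[0,0,0],0,0],[[0,0,0],0,0],[[0,0,0.03],0,0],[[0,0,0.06],0,0],[[0,0,0.06],0,0],[[-0.02,0.04,0.02],0,0],[[-0.02,0.04,0],0,0]]' 30
python3 -m creep '[[[-0.019,0.03,0],0,0],[[-0.019,0.03,0],0,0],[[-0.019,0.03,0],0,0],[[-0.019,0.03,0],0,0],[[-0.02,0.03,0],0,0],[[-0.02,0.025,0],0,0],[[0,0,0],0,0],[[0,0,0],0,0]]' 30
python3 - <<'E'
from h import *
im,M,K=snap("wrist","w5.png")
s=get_state();print(s["ee_pos"].round(4))
for t in("small_a","large_a"): print(t,find("wrist",t,M))
E
```

```text
t: 18.25
ee_pos: [0.5254, 0.0105, 0.0519]
ee_rot: [0.0, -0.069, 0.998, -0.0]
wrist_force: [0.5, -0.1, -0.2]
grip_width: 0.688
grasp_force: 32.8
t: 19.25
ee_pos: [0.4864, 0.0911, 0.2253]
ee_rot: [0.003, -0.068, 0.998, 0.0]
wrist_force: [-0.1, 0.5, -0.2]
grip_width: 1.001
grasp_force: 0.0
t: 20.25
ee_pos: [0.3695, 0.2652, 0.2219]
ee_rot: [0.0, -0.069, 0.998, -0.0]
wrist_force: [-0.0, -0.2, 1.1]
grip_width: 0.998
grasp_force: 0.0
[0.3697 0.2649 0.2219]
small_a [(0.96, array([0.446, 0.219, 0.038]), array([261., 245.])), (0.93, array([0.54 , 0.369, 0.044]), array([398., 351.])), (0.81, array([0.252, 0.359, 0.034]), array([453.,  51.])), (0.71, array([0.417, 0.341, 0.043]), array([394., 236.])), (0.35, array([0.459, 0.023, 0.019]), array([ 66., 224.]))]
large_a [(0.97, array([0.518, 0.019, 0.052]), array([ 41., 294.])), (0.59, array([0.369, 0.259, 0.044]), array([314., 174.]))]
```

```bash
python3 -m creep '[[[0.001,-0.0025,-0.045],0,0],[[0,0,-0.05],0,0],[[0,0,-0.05],0,0],[[0,0,-0.03],0,0],[[0,0,-0.01],0,0],[[0,0,0],0,0],[[0,0,0],0,0],[[0,0,0],0,1]]' 30
python3 -m creep '[[[0,0,0],0,1],[[0,0,0],0,1],[[0,0,0],0,1],[[0,0,0.02],0,1],[[0,0,0.03],0,1],[[0,0,0.04],0,1],[[0.015,-0.05,0],0,1],[[0.015,-0.05,0],0,1]]' 30
python3 -m creep '[[[0.015,-0.05,0],0,1],[[0.015,-0.05,0],0,1],[[0.013,-0.05,0],0,1],[[0,-0.01,0],0,1],[[0,0,-0.03],0,1],[[0,0,-0.03],0,1],[[0,0,0],0,1],[[0,0,0],0,1]]' 30
```

```text
t: 21.4
ee_pos: [0.3715, 0.2635, 0.0384]
ee_rot: [0.001, -0.069, 0.998, 0.001]
wrist_force: [-1.1, 0.8, 0.3]
grip_width: 0.814
grasp_force: 0.0
t: 22.4
ee_pos: [0.4007, 0.1624, 0.1278]
ee_rot: [0.001, -0.07, 0.998, 0.0]
wrist_force: [1.0, -0.2, -2.5]
grip_width: 0.693
grasp_force: 33.0
t: 23.4
ee_pos: [0.4437, 0.0034, 0.0677]
ee_rot: [0.001, -0.069, 0.998, -0.0]
wrist_force: [-0.3, -0.1, -0.5]
grip_width: 0.691
grasp_force: 33.0
```

```bash
python3 -m creep '[[[0,-0.002,0],0,1],[[0,0,0],0,1],[[0,0,-0.006],0,1],[[0,0,-0.005],0,1],[[0,0,-0.003],0,1],[[0,0,-0.002],0,1],[[0,0,0],0,1],[[0,0,0],0,1]]' 30
python3 -m creep '[[[0,0,0],0,0],[[0,0,0],0,0],[[0,0,0],0,0],[[0,0,0.03],0,0],[[0,0,0.06],0,0],[[0,0,0.06],0,0],[[0,0,0.02],-0.15,0],[[0,0.025,0],-0.15,0]]' 30
python3 -m creep '[[[0,0.025,0],-0.16,0],[[0,0.025,0],-0.16,0],[[0,0.025,0],-0.16,0],[[0,0.025,0],-0.16,0],[[0,0.025,0],-0.16,0],[[0,0.025,0],-0.16,0],[[0,0.025,0],-0.16,0],[[0.003,0.02,0],-0.15,0]]' 30
python3 -m creep '[[[0,0,0],0,0],[[0,0,0],0,0],[[0,0,0],0,0],[[0,0,0],0,0],[[0,0,0],0,0],[[0,0,0],0,0],[[0,0,0],0,0],[[0,0,0],0,0]]' 30
python3 - <<'E'
from h import *
im,M,K=snap("wrist","w6.png")
s=get_state();print(s["ee_pos"].round(4),s["q"].round(2),rot(s["ee_rot"])[:,1])
for t in("small_a","large_a"): print(t,find("wrist",t,M))
im,M,K=snap("scene","scene2.png")
for t in("small_a","large_a"): print(t,find("scene",t,M))
E
```

```text
t: 24.4
ee_pos: [0.443, 0.001, 0.0523]
ee_rot: [-0.001, -0.069, 0.998, 0.0]
wrist_force: [-8.7, -0.5, 14.4]
grip_width: 0.686
grasp_force: 34.4
t: 25.4
ee_pos: [0.4449, 0.0254, 0.2239]
ee_rot: [0.003, 0.084, 0.996, -0.0]
wrist_force: [0.3, 0.6, -0.2]
grip_width: 0.996
grasp_force: 0.0
t: 26.4
ee_pos: [0.4461, 0.2219, 0.2205]
ee_rot: [-0.0, 0.658, 0.753, -0.0]
wrist_force: [0.3, 0.7, 0.4]
grip_width: 1.0
grasp_force: 0.0
t: 27.4
ee_pos: [0.4463, 0.221, 0.2208]
ee_rot: [-0.0, 0.656, 0.755, 0.0]
wrist_force: [0.0, 0.3, -0.7]
grip_width: 0.998
grasp_force: 0.0
[0.4463 0.221  0.2208] [ 0.35 -0.2   2.01  0.    1.33  0.21] [ 9.90341203e-01  1.38651713e-01 -6.04748881e-05]
small_a [(0.91, array([0.548, 0.363, 0.046]), array([474.,  18.])), (0.79, array([0.452, 0.22 , 0.04 ]), array([325., 178.])), (0.6, array([0.424, 0.343, 0.043]), array([312.,  22.])), (0.59, array([0.26 , 0.343, 0.012]), array([122.,  -0.]))]
large_a [(0.88, array([0.58 , 0.034, 0.025]), array([417., 355.])), (0.63, array([0.445, 0.031, 0.035]), array([293., 349.])), (0.62, array([0.52 , 0.038, 0.032]), array([365., 350.]))]
small_a [(0.93, array([0.559, 0.38 , 0.042]), array([430., 312.])), (0.77, array([0.465, 0.226, 0.038]), array([396., 245.])), (0.73, array([0.428, 0.352, 0.045]), array([450., 263.])), (0.6, array([0.26 , 0.366, 0.034]), array([489., 225.])), (0.35, array([ 0.555, -0.267,  0.057]), array([232., 161.]))]
large_a [(0.88, array([0.528, 0.017, 0.057]), array([314., 210.])), (0.72, array([0.452, 0.01 , 0.055]), array([332., 192.])), (0.72, array([0.608, 0.029, 0.052]), array([296., 233.]))]
```

View pics/scene2.png

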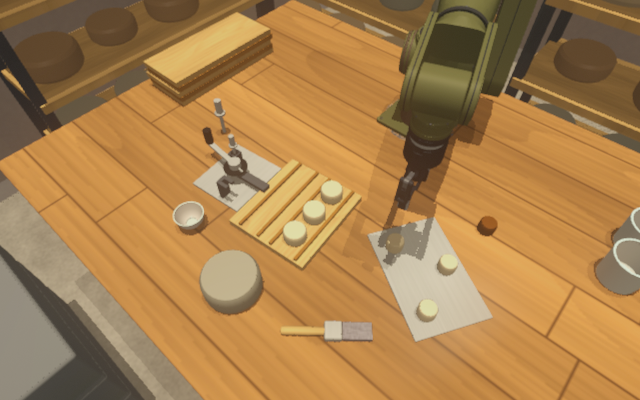

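Three large cheeses stand in the wide row at (332,192), (314,212) and (295,233). Smalls remain on the tray. Next is the small at (0.451, 0.220).

```bash
python3 -m creep '[[[0.0045,-0.001,-0.045],0,0],[[0,0,-0.05],0,0],[[0,0,-0.05],0,0],[[0,0,-0.03],0,0],[[0,0,-0.01],0,0],[[0,0,0],0,0],[[0,0,0],0,0.2],[[0,0,0],0,1]]' 30
python3 -m creep '[[[0,0,0],0,1],[[0,0,0],0,1],[[0,0,0],0,1],[[0,0,0],0,1],[[0,0,0.03],0,1],[[0,0,0.06],0,1],[[0.022,-0.045,0],0,1],[[0.022,-0.045,0],0,1]]' 30
python3 -m creep '[[[0.022,-0.045,0],0,1],[[0.022,-0.045,0],0,1],[[0.023,-0.045,0],0,1],[[0.023,-0.045,0],0,1],[[0.022,-0.042,-0.03],0,1],[[0,0,-0.03],0,1],[[0,0,0],0,1],[[0,0,0],0,1]]' 30
```

```text
t: 28.7
ee_pos: [0.452, 0.2204, 0.0375]
ee_rot: [0.001, 0.656, 0.755, 0.001]
wrist_force: [-0.9, -0.5, -0.9]
grip_width: 0.601
grasp_force: 0.0
t: 29.7
ee_pos: [0.4956, 0.1294, 0.1273]
ee_rot: [0.001, 0.656, 0.755, 0.001]
wrist_force: [0.8, 0.1, -1.7]
grip_width: 0.5
grasp_force: 30.9
t: 30.7
ee_pos: [0.607, -0.0917, 0.0667]
ee_rot: [0.0, 0.656, 0.755, 0.0]
wrist_force: [-0.4, 0.4, -0.6]
grip_width: 0.502
grasp_force: 30.9
```

```bash
python3 -m creep '[[[0,0,0],0,1],[[0,0,-0.006],0,1],[[0,0,-0.004],0,1],[[0,0,-0.003],0,1],[[0,0,-0.002],0,1],[[0,0,0],0,1],[[0,0,0],0,1],[[0,0,0],0,0.3]]' 30
python3 -m creep '[[[0,0,0],0,0.3],[[0,0,0],0,0.3],[[0,0,0.03],0,0.3],[[0,0,0.06],0,0],[[0,0,0.06],0,0],[[-0.02,0.05,0.02],0,0],[[-0.02,0.05,0],0,0],[[-0.02,0.05,0],0,0]]' 30
python3 -m creep '[[[-0.02,0.05,0],0,0],[[-0.02,0.05,0],0,0],[[-0.02,0.05,0],0,0],[[-0.02,0.05,0],0,0],[[-0.02,0.05,0],0,0],[[-0.025,0.034,0],0,0],[[0,0,0],0,0],[[0,0,0],0,0]]' 30
python3 - <<'E'
from h import *
im,M,K=snap("wrist","w7.png")
s=get_state();print(s["ee_pos"].round(4))
for t in("small_a",): print(t,find("wrist",t,M))
im,M,K=snap("scene","scene3.png")
for t in("small_a","large_a"): print(t,find("scene",t,M))
E
```

```text
t: 31.7
ee_pos: [0.6071, -0.0921, 0.051]
ee_rot: [0.0, 0.656, 0.755, 0.0]
wrist_force: [0.4, 0.1, -0.0]
grip_width: 0.692
grasp_force: 0.0
t: 32.7
ee_pos: [0.5463, 0.0592, 0.2215]
ee_rot: [0.0, 0.657, 0.754, 0.001]
wrist_force: [0.3, -0.2, -0.2]
grip_width: 0.997
grasp_force: 0.0
t: 33.7
ee_pos: [0.422, 0.3417, 0.2207]
ee_rot: [0.0, 0.656, 0.755, -0.0]
wrist_force: [-0.0, 0.1, 0.2]
grip_width: 0.999
grasp_force: 0.0
[0.4223 0.3413 0.2208]
small_a [(0.93, array([0.419, 0.348, 0.039]), array([317., 167.])), (0.79, array([0.548, 0.371, 0.04 ]), array([467., 163.])), (0.79, array([0.259, 0.365, 0.035]), array([137., 123.]))]
small_a [(0.86, array([0.556, 0.377, 0.042]), array([429., 310.])), (0.61, array([ 0.56 , -0.107,  0.021]), array([272., 200.])), (0.52, array([ 0.615, -0.081,  0.053]), array([263., 211.])), (0.51, array([0.26 , 0.368, 0.033]), array([489., 225.]))]
large_a [(0.96, array([0.452, 0.009, 0.055]), array([331., 191.])), (0.96, array([0.608, 0.029, 0.055]), array([296., 233.])), (0.83, array([0.527, 0.019, 0.058]), array([315., 210.]))]
```

```bash
python3 -m creep '[[[-0.0025,0.0045,-0.045],0,0],[[0,0,-0.05],0,0],[[0,0,-0.05],0,0],[[0,0,-0.03],0,0],[[0,0,-0.01],0,0],[[0,0,0],0,0],[[0,0,0],0,0.2],[[0,0,0],0,1]]' 30
python3 -m creep '[[[0,0,0],0,1],[[0,0,0],0,1],[[0,0,0],0,1],[[0,0,0],0,1],[[0,0,0.03],0,1],[[0,0,0.06],0,1],[[0.014,-0.055,0],0,1],[[0.014,-0.055,0],0,1]]' 30
python3 -m creep '[[[0.014,-0.055,0],0,1],[[0.015,-0.055,0],0,1],[[0.015,-0.055,0],0,1],[[0.015,-0.055,0],0,1],[[0.015,-0.055,0],0,1],[[0.015,-0.055,-0.02],0,1],[[0,-0.005,-0.04],0,1],[[0,0,0],0,1]]' 30
```

```text
t: 34.95
ee_pos: [0.4204, 0.3471, 0.0376]
ee_rot: [0.0, 0.656, 0.754, 0.002]
wrist_force: [-0.4, -0.7, -0.5]
grip_width: 0.609
grasp_force: 0.0
t: 35.95
ee_pos: [0.4478, 0.2359, 0.1272]
ee_rot: [0.001, 0.655, 0.755, 0.001]
wrist_force: [1.1, 0.2, -0.5]
grip_width: 0.501
grasp_force: 30.8
t: 36.95
ee_pos: [0.5331, -0.0984, 0.0622]
ee_rot: [-0.004, 0.657, 0.754, -0.002]
wrist_force: [-0.4, -0.0, -0.3]
grip_width: 0.502
grasp_force: 30.8
```

```bash
python3 -m creep '[[[0.002,-0.001,0],0,1],[[0,0,-0.006],0,1],[[0,0,-0.004],0,1],[[0,0,-0.003],0,1],[[0,0,-0.002],0,1],[[0,0,0],0,1],[[0,0,0],0,1],[[0,0,0],0,0.3]]' 30
python3 -m creep '[[[0,0,0],0,0.3],[[0,0,0],0,0.3],[[0,0,0.03],0,0.3],[[0,0,0.06],0,0],[[0,0,0.06],0,0],[[0.002,0.05,0.02],0,0],[[0.002,0.05,0],0,0],[[0.002,0.055,0],0,0]]' 30
python3 -m creep '[[[0.002,0.055,0],0,0],[[0.002,0.055,0],0,0],[[0.001,0.055,0],0,0],[[0.001,0.055,0],0,0],[[0,0.055,0],0,0],[[0,0.04,0],0,0],[[0,0,0],0,0],[[0,0,0],0,0]]' 30
python3 - <<'E'
from h import *
im,M,K=snap("wrist","w8.png")
s=get_state();print(s["ee_pos"].round(4))
for t in("small_a",): print(t,find("wrist",t,M))
im,M,K=snap("scene","scene4.png")
for t in("small_a","large_a"): print(t,find("scene",t,M))
E
```

```text
t: 37.95
ee_pos: [0.5386, -0.0996, 0.051]
ee_rot: [0.0, 0.656, 0.755, 0.0]
wrist_force: [-0.2, 0.3, 0.3]
grip_width: 0.691
grasp_force: 0.0
t: 38.95
ee_pos: [0.5445, 0.0566, 0.2215]
ee_rot: [0.001, 0.657, 0.754, 0.001]
wrist_force: [1.3, 0.1, -0.6]
grip_width: 1.002
grasp_force: 0.0
t: 39.95
ee_pos: [0.5502, 0.37, 0.2203]
ee_rot: [0.0, 0.656, 0.755, -0.001]
wrist_force: [-0.2, 0.2, 0.4]
grip_width: 0.998
grasp_force: 0.0
[0.5504 0.3695 0.2205]
small_a [(0.82, array([0.552, 0.372, 0.044]), array([322., 174.])), (0.64, array([0.273, 0.366, 0.025]), array([ 15., 134.]))]
small_a [(0.66, array([ 0.617, -0.082,  0.051]), array([262., 212.])), (0.65, array([ 0.544, -0.094,  0.056]), array([279., 191.])), (0.6, array([0.559, 0.373, 0.043]), array([427., 309.]))]
large_a [(0.59, array([0.61 , 0.026, 0.056]), array([295., 232.])), (0.56, array([0.529, 0.018, 0.057]), array([314., 210.])), (0.55, array([0.453, 0.01 , 0.056]), array([331., 191.]))]
```

```bash
python3 -m creep '[[[0.001,0.0015,-0.045],0,0],[[0,0,-0.05],0,0],[[0,0,-0.05],0,0],[[0,0,-0.03],0,0],[[0,0,-0.01],0,0],[[0,0,0],0,0],[[0,0,0],0,0.2],[[0,0,0],0,1]]' 30
python3 -m creep '[[[0,0,0],0,1],[[0,0,0],0,1],[[0,0,0],0,1],[[0,0,0],0,1],[[0,0,0.03],0,1],[[0,0,0.06],0,1],[[-0.01,-0.054,0],0,1],[[-0.01,-0.054,0],0,1]]' 30
python3 -m creep '[[[-0.01,-0.055,0],0,1],[[-0.01,-0.055,0],0,1],[[-0.01,-0.055,0],0,1],[[-0.01,-0.055,0],0,1],[[-0.01,-0.055,0],0,1],[[-0.01,-0.055,0],0,1],[[-0.004,-0.04,-0.02],0,1],[[0,0,-0.04],0,1]]' 30
python3 -m creep '[[[0,0,0],0,1],[[0,0,0],0,1],[[0,0,0],0,1],[[0,0,0],0,1],[[0,0,0],0,1],[[0,0,0],0,1],[[0,0,0],0,1],[[0,0,0],0,1]]' 30
```

```text
t: 41.2
ee_pos: [0.5524, 0.3726, 0.0379]
ee_rot: [0.001, 0.656, 0.755, 0.002]
wrist_force: [0.7, 0.3, 0.8]
grip_width: 0.604
grasp_force: 0.0
t: 42.2
ee_pos: [0.5314, 0.2633, 0.1271]
ee_rot: [0.001, 0.656, 0.755, 0.001]
wrist_force: [0.8, -0.3, -0.8]
grip_width: 0.502
grasp_force: 30.8
t: 43.2
ee_pos: [0.4689, -0.1092, 0.0674]
ee_rot: [0.003, 0.658, 0.753, 0.001]
wrist_force: [0.6, -0.3, -1.1]
grip_width: 0.498
grasp_force: 30.8
t: 44.2
ee_pos: [0.4672, -0.1061, 0.0658]
ee_rot: [-0.0, 0.656, 0.754, -0.0]
wrist_force: [-0.5, 0.2, -0.4]
grip_width: 0.5
grasp_force: 30.9
```

```bash
python3 -m creep '[[[0,-0.0005,0],0,1],[[0,0,-0.006],0,1],[[0,0,-0.004],0,1],[[0,0,-0.003],0,1],[[0,0,-0.002],0,1],[[0,0,0],0,1],[[0,0,0],0,1],[[0,0,0],0,0.3]]' 30
python3 -m creep '[[[0,0,0],0,0.3],[[0,0,0],0,0.3],[[0,0,0.03],0,0.3],[[0,0,0.06],0,0],[[0,0,0.06],0,0],[[0,0,0.06],0,0],[[0.03,-0.03,0.04],0,0],[[0.03,-0.05,0.02],0,0]]' 30
python3 -m creep '[[[0.023,-0.044,0],0,0],[[0,0,0],0,0],[[0,0,0],0,0],[[0,0,0],0,0],[[0,0,0],0,0],[[0,0,0],0,0],[[0,0,0],0,0],[[0,0,0],0,0]]' 30
python3 - <<'E'
from h import *
im,M,K=snap("wrist","w9.png"); np.save("w9.npy",M)
s=get_state();print(s["ee_pos"].round(4))
for t in("pin","screw","clutch"): print(t,find("wrist",t,M))
im,M,K=snap("scene","scene5.png")
for t in("small_a","large_a"): print(t,find("scene",t,M))
E
```

```text
t: 45.2
ee_pos: [0.4676, -0.1066, 0.0511]
ee_rot: [0.0, 0.656, 0.755, 0.0]
wrist_force: [0.1, -0.1, -0.6]
grip_width: 0.695
grasp_force: 0.0
t: 46.2
ee_pos: [0.529, -0.1869, 0.3251]
ee_rot: [0.003, 0.655, 0.755, 0.001]
wrist_force: [0.6, 0.3, 0.7]
grip_width: 1.001
grasp_force: 0.0
t: 47.2
ee_pos: [0.5503, -0.2304, 0.3209]
ee_rot: [0.0, 0.656, 0.755, 0.0]
wrist_force: [1.1, -0.1, -0.5]
grip_width: 0.997
grasp_force: 0.0
[ 0.5503 -0.2305  0.3209]
pin [(0.96, array([ 0.519, -0.302,  0.089]), array([282., 225.])), (0.8, array([ 0.456, -0.426,  0.095]), array([215., 320.]))]
screw [(0.7, array([ 0.547, -0.271,  0.055]), array([312., 193.]))]
clutch [(0.77, array([ 0.553, -0.315,  0.06 ]), array([311., 230.]))]
small_a [(0.8, array([ 0.543, -0.093,  0.055]), array([279., 192.])), (0.78, array([0.262, 0.363, 0.036]), array([487., 224.])), (0.74, array([ 0.476, -0.099,  0.055]), array([295., 176.])), (0.69, array([ 0.617, -0.084,  0.05 ]), array([262., 212.]))]
large_a [(0.89, array([0.453, 0.01 , 0.059]), array([331., 190.])), (0.76, array([0.53 , 0.019, 0.056]), array([314., 211.])), (0.75, array([0.607, 0.021, 0.052]), array([294., 231.]))]
```

View pics/w9.png

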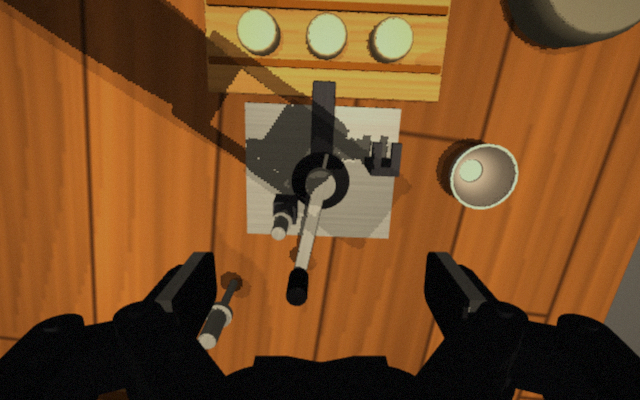

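The wrist view (w9) shows three small cheeses in the narrow row at (258,32), (327,36) and (391,40). The notch plate is at (383,157), open upward (+y). The wanted pin is in its block at (283,215), the decoy at (217,315), the screw at (320,180) and the knob at (297,285). One close crop next.

```bash
python3 - <<'E'
import cv2
im=cv2.imread("pics/w9.png")[130:305,250:415]
cv2.imwrite("pics/crop2.png",cv2.resize(im,None,fx=3.4,fy=3.4,interpolation=cv2.INTER_CUBIC))
E
```

```text
(no output)
```

View pics/crop2.png

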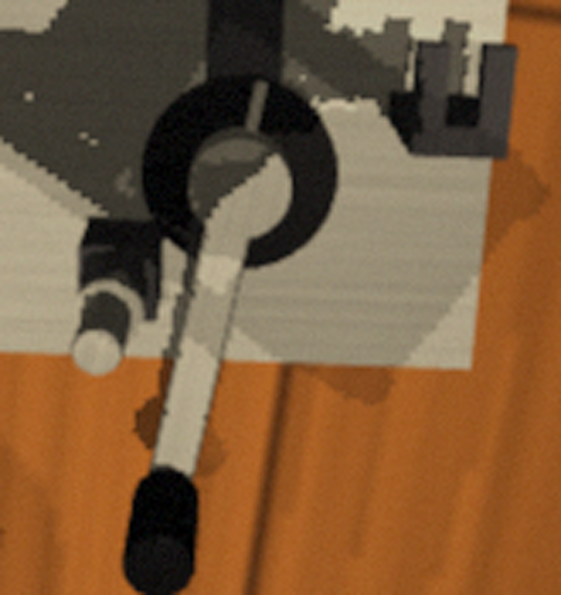

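```bash
python3 - <<'E'
from h import *
M=np.load("w9.npy");K=T("wrist")[1]
f=lambda u,v,z:ray(250+u/3.4,130+v/3.4,M,K,z).round(4)
print("pin top",f(98,352,.106)); print("collar l/r",f(80,300,.072),f(146,300,.072))
for n,u,v,z in[("knob",160,563,.104),("lever end",175,470,.056),("disc",240,172,.056),("head",240,185,.08),("slot closed",463,125,.07),("slot open",464,42,.07),("blockTL",90,218,.04),("blockTR",160,222,.04),("plate BR",505,157,.07),("jaw?",245,80,.05)]: print(n,f(u,v,z))
im,M,K=snap("side","side1.png")
for t in("pin","screw_axis","lever_grip"): print(t,find("side",t,M))
E
```

```text
pin top [ 0.5183 -0.3049  0.106 ]
collar l/r [ 0.5081 -0.3017  0.072 ] [ 0.5297 -0.2987  0.072 ]
knob [ 0.5459 -0.3758  0.104 ]
lever end [ 0.5473 -0.3675  0.056 ]
disc [ 0.555 -0.255  0.056]
head [ 0.5548 -0.2534  0.08  ]
slot closed [ 0.6229 -0.2265  0.07  ]
slot open [ 0.6181 -0.2005  0.07  ]
blockTL [ 0.5056 -0.2827  0.04  ]
blockTR [ 0.5302 -0.2807  0.04  ]
plate BR [ 0.6382 -0.2349  0.07  ]
jaw? [ 0.5525 -0.2251  0.05  ]
pin [(0.69, array([ 0.516, -0.314,  0.077]), array([362., 312.])), (0.69, array([ 0.454, -0.441,  0.086]), array([355., 379.]))]
screw_axis [(0.86, array([ 0.539, -0.185,  0.02 ]), array([351., 275.]))]
lever_grip [(0.58, array([ 0.524, -0.003,  0.056]), array([324., 213.])), (0.55, array([ 0.548, -0.324,  0.069]), array([377., 314.])), (0.34, array([ 0.756, -0.219,  0.026]), array([438., 264.]))]
```

```bash
python3 -m creep '[[[-0.016,-0.037,0],0,0.5],[[-0.016,-0.037,-0.02],0,0.5],[[0,0,-0.05],0,0.5],[[0,0,-0.05],0,0.5],[[0,0,-0.04],0,0.5],[[0,0,0],0,0.5],[[0,0,0],0,0.5],[[0,0,0],0,0.5]]' 20
python3 - <<'E'
from h import *
im,M,K=snap("wrist","w10.png"); np.save("w10.npy",M)
s=get_state();print(s["ee_pos"].round(4)); print(find("wrist","pin",M), px([.5183,-.3045,.106],M,K))
cv2.imwrite("pics/crop3.png",cv2.resize(im[200:360,240:400,::-1],None,fx=3.7,fy=3.7,interpolation=3))
E
```

```text
t: 48.75
ee_pos: [0.5197, -0.3055, 0.164]
ee_rot: [0.002, 0.656, 0.755, 0.0]
wrist_force: [-0.4, 0.5, 0.3]
grip_width: 0.504
grasp_force: 0.0
[ 0.5196 -0.3054  0.1637]
[(0.64, array([ 0.518, -0.3  ,  0.095]), array([318., 208.])), (0.55, array([ 0.448, -0.42 ,  0.109]), array([180., 381.])), (0.32, array([ 0.547, -0.271,  0.054]), array([366., 154.]))] [316.31232826 222.46703898]
```

View pics/crop3.png

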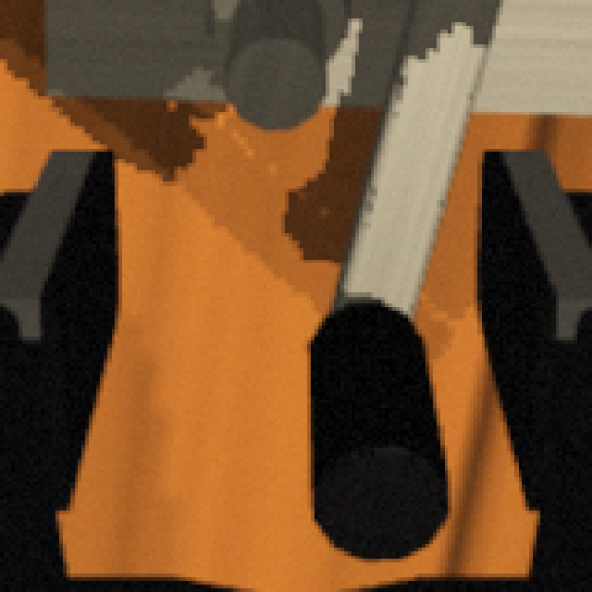

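```bash
python3 -m creep '[[[-0.002,0.001,-0.02],0,0.5],[[0,0,-0.02],0,0.5],[[0,0,-0.018],0,0.5],[[0,0,-0.01],0,0.5],[[0,0,0],0,0.5],[[0,0,0],0,0.5],[[0,0,0],0,0.5],[[0,0,0],0,0.5]]' 20
python3 -m creep '[[[0,0,0],0,0.7],[[0,0,0],0,0.75],[[0,0,0],0,0.8],[[0,0,0],0,0.85],[[0,0,0],0,0.9],[[0,0,0],0,1],[[0,0,0],0,1],[[0,0,0],0,1]]' 30
```

```text
t: 49.85
ee_pos: [0.5167, -0.3038, 0.0936]
ee_rot: [0.001, 0.656, 0.755, 0.0]
wrist_force: [0.1, 0.2, -0.3]
grip_width: 0.496
grasp_force: 0.0
t: 50.85
ee_pos: [0.5164, -0.3036, 0.093]
ee_rot: [0.0, 0.656, 0.755, 0.0]
wrist_force: [0.5, -0.2, 0.8]
grip_width: 0.177
grasp_force: 29.2
```

```bash
python3 -m creep '[[[0,0,0.01],0,1],[[0,0,0.01],0,1],[[0,0,0.02],0,1],[[0,0,0.03],0,1],[[0,0,0.03],0,1],[[0.025,0.03,0],0,1],[[0.025,0.03,0],0,1],[[0.025,0.03,0],0,1]]' 30
python3 -m creep '[[[0.025,0.032,0],0,1],[[0,0,0],0,1],[[0,0,-0.02],0,1],[[0,0,-0.03],0,1],[[0,0,-0.015],0,1],[[0,0,0],0,1],[[0,0,0],0,1],[[0,0,0],0,1]]' 30
python3 - <<'E'
from h import *
im,M,K=snap("wrist","w11.png"); np.save("w11.npy",M)
s=get_state();print(s["ee_pos"].round(4),s["grip_width"],px([.6224,-.2215,.07],M,K),px([.6181,-.2005,.07],M,K))
cv2.imwrite("pics/crop4.png",cv2.resize(im[200:360,220:420,::-1],None,fx=3.7,fy=3.7,interpolation=3))
E
```

```text
t: 51.85
ee_pos: [0.5922, -0.2128, 0.1948]
ee_rot: [0.001, 0.656, 0.754, 0.0]
wrist_force: [0.3, 0.1, -1.0]
grip_width: 0.179
grasp_force: 29.5
t: 52.85
ee_pos: [0.6171, -0.182, 0.1294]
ee_rot: [0.001, 0.656, 0.754, 0.0]
wrist_force: [0.1, 0.7, -1.2]
grip_width: 0.176
grasp_force: 29.5
[ 0.617  -0.1819  0.1293] 0.1746522564987944 [318.40233793 287.25725558] [316.0054464  254.02035422]
```

View pics/crop4.png

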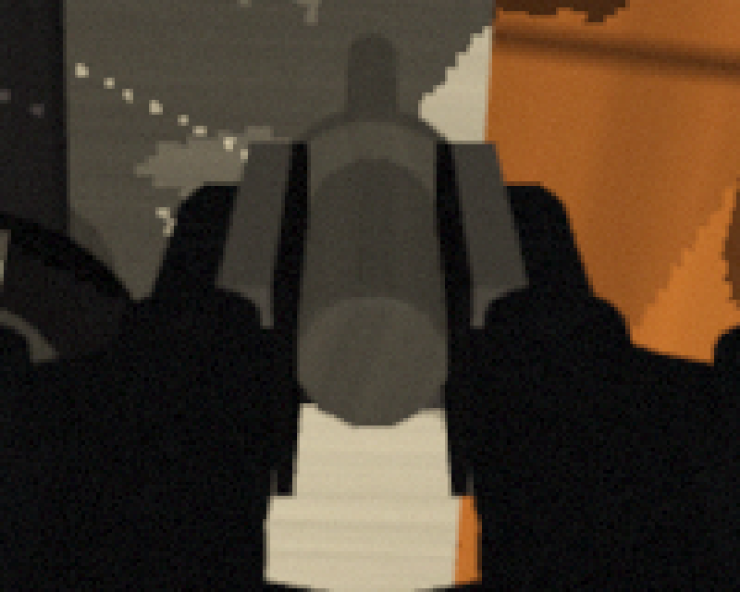

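```bash
python3 -m creep '[[[0,0,0.04],0,1],[[0,0,0.035],0,1],[[0.001,-0.045,0],0,1],[[0.001,-0.045,0],0,1],[[0,0,0],0,1],[[0,0,0],0,1],[[0,0,0],0,1],[[0,0,0],0,1]]' 30
python3 - <<'E'
from h import *
im,M,K=snap("wrist","w12.png"); np.save("w12.npy",M)
s=get_state();print(s["ee_pos"].round(4),s["grip_width"]); u,v=px([.6224,-.2215,.07],M,K); print(u,v)
u,v=int(u)-75,int(v)-75; print(u,v)
cv2.imwrite("pics/crop5.png",cv2.resize(im[v:v+150,u:u+150,::-1],None,fx=4,fy=4,interpolation=3))
E
```

```text
t: 53.9
ee_pos: [0.6185, -0.2705, 0.2029]
ee_rot: [-0.0, 0.656, 0.755, 0.0]
wrist_force: [0.9, -0.7, -1.0]
grip_width: 0.176
grasp_force: 29.5
[ 0.6184 -0.2707  0.2029] 0.17521695045066432
334.15081890730227 125.31080812427682
259 50
```

View pics/crop5.png

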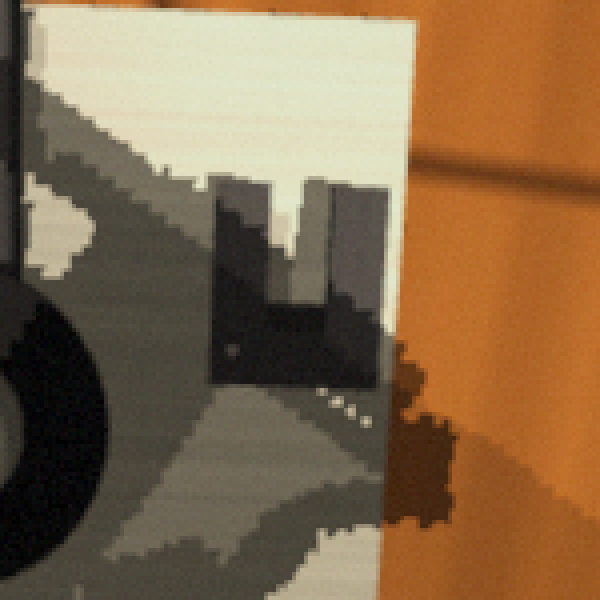

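```bash
python3 - <<'E'
from h import *
M=np.load("w12.npy");K=T("wrist")[1]
for u,v in[(270,185),(331,185),(268,300),(327.5,300),(298,182),(298,303),(298,332),(298,385),(215,180),(390,187)]: print(u,v,ray(259+u/4,50+v/4,M,K,.07).round(4)[:2])
M=np.load("w10.npy"); print("pin w10",ray(314.3,222.7,M,K,.106).round(4))
E
```

```text
270 185 [ 0.614  -0.2023]
331 185 [ 0.6247 -0.2008]
268 300 [ 0.6166 -0.2221]
327.5 300 [ 0.6272 -0.2206]
298 182 [ 0.6188 -0.2011]
298 303 [ 0.622  -0.2219]
298 332 [ 0.6228 -0.227 ]
298 385 [ 0.6242 -0.2365]
215 180 [ 0.6043 -0.2028]
390 187 [ 0.635  -0.1997]
pin w10 [ 0.5172 -0.3048  0.106 ]
```

```bash
python3 -m creep '[[[-0.001,0.048,0],0,1],[[-0.0013,0.048,0],0,1],[[0,0,0],0,1],[[0,0,-0.04],0,1],[[0,0,-0.04],0,1],[[0,0,-0.02],0,1],[[0,0,0],0,1],[[0,0,0],0,1]]' 30
python3 -m creep '[[[0,0,0],0,1],[[0,0,0],0,1],[[0,0,0],0,1],[[0,0,0],0,1],[[0,0,0],0,1],[[0,0,0],0,1],[[0,0,0],0,1],[[0,0,0],0,1]]' 30
```

```text
t: 54.95
ee_pos: [0.6172, -0.1762, 0.1048]
ee_rot: [0.001, 0.656, 0.754, 0.0]
wrist_force: [-0.6, 0.2, 0.6]
grip_width: 0.177
grasp_force: 29.5
t: 55.95
ee_pos: [0.616, -0.1755, 0.1028]
ee_rot: [-0.0, 0.656, 0.755, -0.0]
wrist_force: [-0.1, -0.5, -0.1]
grip_width: 0.176
grasp_force: 29.5
```

```bash
python3 -m creep '[[[0.001,-0.01,-0.001],0,1],[[0.001,-0.006,0],0,1],[[0.0007,-0.006,0],0,1],[[0.0006,-0.006,0],0,1],[[0,0,0],0,1],[[0,0,0],0,1],[[0,0,0],0,1],[[0,0,0],0,1]]' 30
```

```text
t: 56.95
ee_pos: [0.6193, -0.2033, 0.1019]
ee_rot: [-0.0, 0.656, 0.755, -0.0]
wrist_force: [0.2, -0.3, -0.6]
grip_width: 0.174
grasp_force: 29.5
```

```bash
python3 -m creep '[[[0.0003,-0.003,0],0,1],[[0.0003,-0.003,0],0,1],[[0.0003,-0.003,0],0,1],[[0,0,0],0,1],[[0,0,0],0,1],[[0,0,0],0,1],[[0,0,0],0,1],[[0,0,0],0,1]]' 30
```

```text
t: 57.95
ee_pos: [0.6202, -0.2125, 0.1018]
ee_rot: [-0.0, 0.656, 0.755, -0.0]
wrist_force: [0.4, -0.9, -0.9]
grip_width: 0.179
grasp_force: 29.5
```

```bash
python3 -m creep '[[[0.0003,-0.003,0],0,1],[[0.0003,-0.003,0],0,1],[[0.0003,-0.0025,0],0,1],[[0,0,0],0,1],[[0,0,-0.002],0,1],[[0,0,-0.002],0,1],[[0,0,0],0,1],[[0,0,0],0,1]]' 30
```

```text
t: 58.95
ee_pos: [0.6211, -0.221, 0.0978]
ee_rot: [-0.0, 0.656, 0.755, -0.0]
wrist_force: [0.7, 0.1, 0.2]
grip_width: 0.177
grasp_force: 29.5
```

```bash
python3 -m creep '[[[0,0,-0.001],0,1],[[0,0,-0.0005],0,1],[[0,0,0],0,1],[[0,0,0],0,1],[[0,0,0],0,1],[[0,0,0],0,1],[[0,0,0],0,1],[[0,0,0],0,1]]' 30
```

```text
t: 59.95
ee_pos: [0.6211, -0.221, 0.0964]
ee_rot: [0.0, 0.656, 0.754, 0.0]
wrist_force: [0.2, -0.2, -0.8]
grip_width: 0.177
grasp_force: 29.5
```

```bash
python3 -m creep '[[[0,0,-0.001],0,1],[[0,0,0],0,1],[[0,0,0],0,0.8],[[0,0,0],0,0.6],[[0,0,0],0,0.6],[[0,0,0],0,0.6],[[0,0,0.02],0,0.6],[[0,0,0.04],0,0.6]]' 30
python3 -m creep '[[[0,0,0.05],0,0.6],[[-0.02,-0.02,0.05],0,0.6],[[-0.025,-0.02,0],0,0.6],[[-0.025,-0.02,0],0,0.6],[[0,0,0],0,0.6],[[0,0,0],0,0.6],[[0,0,0],0,0.6],[[0,0,0],0,0.6]]' 30
python3 - <<'E'
from h import *
im,M,K=snap("wrist","w13.png"); np.save("w13.npy",M)
s=get_state();print(s["ee_pos"].round(4))
print(find("wrist","pin",M),find("wrist","lever_grip",M))
a=cv2.resize(im[40:340,180:460,::-1],(560,600),interpolation=3); cv2.imwrite("pics/crop6.png",a)
im,M,K=snap("scene")
for t in("small_a","large_a","pin"): print(t,find("scene",t,M))
E
```

```text
t: 60.95
ee_pos: [0.62, -0.2206, 0.1549]
ee_rot: [-0.002, 0.656, 0.754, -0.001]
wrist_force: [-0.1, 0.1, 1.2]
grip_width: 0.4
grasp_force: 0.0
t: 61.95
ee_pos: [0.5516, -0.2805, 0.2553]
ee_rot: [-0.0, 0.656, 0.755, 0.0]
wrist_force: [-0.3, -0.4, -0.1]
grip_width: 0.4
grasp_force: 0.0
[ 0.5515 -0.2806  0.2552]
[(0.77, array([ 0.453, -0.428,  0.034]), array([212., 285.])), (0.63, array([ 0.62 , -0.223,  0.096]), array([415., 123.]))] [(0.87, array([ 0.551, -0.315,  0.064]), array([313., 208.])), (0.15, array([ 0.55 , -0.214,  0.021]), array([327.,  98.]))]
small_a [(0.78, array([ 0.476, -0.097,  0.057]), array([296., 176.])), (0.75, array([0.263, 0.366, 0.037]), array([489., 225.])), (0.74, array([ 0.542, -0.092,  0.057]), array([280., 191.])), (0.58, array([ 0.56 , -0.096,  0.017]), array([275., 203.])), (0.54, array([ 0.615, -0.084,  0.05 ]), array([262., 211.])), (0.24, array([0.804, 0.012, 0.068]), array([230., 281.]))]
large_a [(0.78, array([0.529, 0.018, 0.057]), array([314., 210.])), (0.65, array([0.454, 0.01 , 0.058]), array([331., 191.]))]
pin [(0.56, array([ 0.461, -0.425,  0.079]), array([219., 114.]))]
```

View pics/crop6.png

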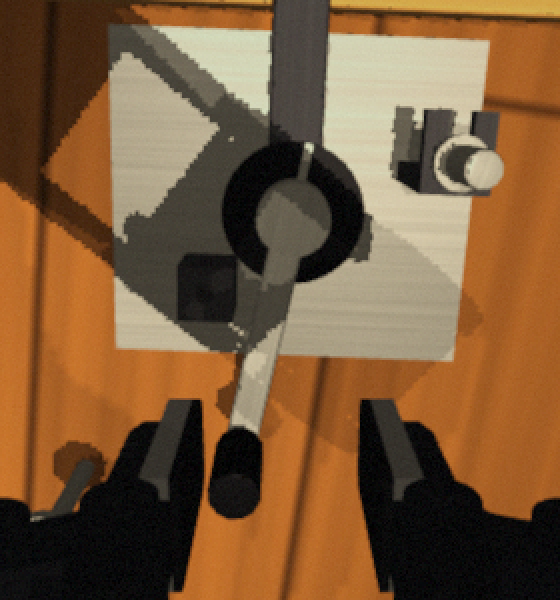

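The pin hangs upright in the notch at crop (470,165), and the bore at (207,288) is empty. The network missed one large cheese, so I recheck that and compute the knob arc.

```bash
python3 - <<'E'
from h import *
M=np.load("w13.npy");K=T("wrist")[1]
k=ray(297.5,287.5,M,K,.104)[:2]; a=ray(326.5,148.5,M,K,.08)[:2]; a2=ray(326.2,145.5,M,K,.056)[:2]
print(k.round(4),a.round(4),a2.round(4),np.linalg.norm(k-a).round(4),np.degrees(np.arctan2(*(k-a)[::-1])).round(1))
for c in("scene","side"):
    im,M,K=snap(c); print(c,find(c,"large_a",M),find(c,"pin",M))
E
```

```text
[ 0.5457 -0.3766] [ 0.5542 -0.2549] [ 0.5544 -0.2557] 0.122 -94.0
scene [(0.93, array([0.603, 0.022, 0.055]), array([295., 230.])), (0.66, array([0.452, 0.01 , 0.057]), array([332., 191.])), (0.57, array([0.53 , 0.016, 0.057]), array([313., 210.])), (0.18, array([ 0.553, -0.317,  0.062]), array([220., 151.]))] [(0.72, array([ 0.55 , -0.32 ,  0.063]), array([220., 150.])), (0.5, array([ 0.459, -0.422,  0.082]), array([220., 113.])), (0.27, array([ 0.558, -0.093,  0.019]), array([276., 203.]))]
side [(0.94, array([ 0.526, -0.004,  0.053]), array([325., 214.])), (0.87, array([ 0.447, -0.015,  0.054]), array([297., 223.]))] [(0.79, array([ 0.454, -0.436,  0.086]), array([354., 376.])), (0.66, array([ 0.62 , -0.234,  0.085]), array([393., 267.]))]
```

```bash
python3 -m creep '[[[-0.003,-0.047,-0.02],-0.07,0.66],[[-0.003,-0.047,-0.02],-0.07,0.66],[[0,0,-0.03],-0.07,0.66],[[0,0,0],0,0.66],[[0,0,0],0,0.66],[[0,0,0],0,0.66],[[0,0,0],0,0.66],[[0,0,0],0,0.66]]' 30
python3 - <<'E'
from h import *
M,K=T("wrist"); im=vision.read_camera("wrist"); s=get_state(); print(s["ee_pos"].round(4),s["q"].round(2),np.degrees(np.arctan2(*rot(s["ee_rot"])[1::-1,1])))
g=cv2.cvtColor(im,cv2.COLOR_RGB2GRAY); v0=int(px([.5457,-.3755,.104],M,K)[1]); print(px([.5457,-.3755,.104],M,K))
for v in(v0-15,v0-8,v0): print(v,[int(x) for x in g[v,270:372:3]])
A=np.array([.554,-.255]);R0=.12
def p(d): return A+R0*np.array([np.cos(np.radians(d)),np.sin(np.radians(d))])
for st,a,b in((4,-94,-146),(1,-146,-178)):
    for d in np.arange(a,b,-st): print(d,(p(d)).round(4),(p(d-st)-p(d)).round(4),end=" | ")
E
```

```text
t: 63.6
ee_pos: [0.5454, -0.375, 0.1861]
ee_rot: [0.001, 0.732, 0.682, 0.0]
wrist_force: [0.2, 0.4, -0.4]
grip_width: 0.342
grasp_force: 0.0
[ 0.5453 -0.3749  0.1859] [-0.68  0.19  1.68 -0.    1.27 -0.61] -4.043499976174349
[319.42795887 211.76712013]
196 [44, 48, 49, 51, 53, 50, 51, 51, 51, 53, 50, 11, 3, 5, 12, 10, 10, 5, 4, 9, 0, 0, 69, 99, 110, 112, 111, 115, 117, 115, 108, 74, 65, 84]
203 [46, 50, 47, 72, 64, 47, 53, 49, 51, 53, 51, 2, 7, 9, 14, 6, 5, 4, 9, 1, 12, 1, 77, 100, 105, 111, 113, 115, 118, 115, 111, 75, 60, 87]
211 [48, 49, 48, 54, 52, 48, 51, 53, 49, 63, 24, 6, 9, 9, 9, 4, 8, 0, 10, 7, 7, 9, 16, 101, 108, 113, 115, 116, 115, 115, 114, 84, 62, 85]
-94 [ 0.5456 -0.3747] [-0.0083  0.0009] | -98 [ 0.5373 -0.3738] [-0.0082  0.0015] | -102 [ 0.5291 -0.3724] [-0.0081  0.002 ] | -106 [ 0.5209 -0.3704] [-0.008   0.0026] | -110 [ 0.513  -0.3678] [-0.0078  0.0031] | -114 [ 0.5052 -0.3646] [-0.0075  0.0037] | -118 [ 0.4977 -0.361 ] [-0.0073  0.0042] | -122 [ 0.4904 -0.3568] [-0.0069  0.0047] | -126 [ 0.4835 -0.3521] [-0.0066  0.0052] | -130 [ 0.4769 -0.3469] [-0.0062  0.0056] | 
[... 802 characters left out ...]
7  0.002 ] | -162 [ 0.4399 -0.2921] [-0.0006  0.002 ] | -163 [ 0.4392 -0.2901] [-0.0006  0.002 ] | -164 [ 0.4386 -0.2881] [-0.0006  0.002 ] | -165 [ 0.4381 -0.2861] [-0.0005  0.002 ] | -166 [ 0.4376 -0.284 ] [-0.0005  0.002 ] | -167 [ 0.4371 -0.282 ] [-0.0005  0.002 ] | -168 [ 0.4366 -0.2799] [-0.0004  0.0021] | -169 [ 0.4362 -0.2779] [-0.0004  0.0021] | -170 [ 0.4358 -0.2758] [-0.0003  0.0021] | -171 [ 0.4355 -0.2738] [-0.0003  0.0021] | -172 [ 0.4352 -0.2717] [-0.0003  0.0021] | -173 [ 0.4349 -0.2696] [-0.0002  0.0021] | -174 [ 0.4347 -0.2675] [-0.0002  0.0021] | -175 [ 0.4345 -0.2655] [-0.0002  0.0021] | -176 [ 0.4343 -0.2634] [-0.0001  0.0021] | -177 [ 0.4342 -0.2613] [-0.0001  0.0021] |
```

```bash
python3 -m creep '[[[0,0,-0.03],0,0.66],[[0,0,-0.03],0,0.66],[[0,0,-0.025],0,0.66],[[0,0,-0.015],0,0.66],[[0,0,0],0,0.66],[[0,0,0],0,0.66],[[0,0,0],0,0.66],[[0,0,0],0,0.66]]' 30
```

```text
t: 64.65
ee_pos: [0.5456, -0.3754, 0.0864]
ee_rot: [0.001, 0.732, 0.682, 0.0]
wrist_force: [-0.1, 0.9, -0.3]
grip_width: 0.342
grasp_force: 0.0
```

```bash
python3 -m creep '[[[-0.0083,0.0009,0],-0.07,0.66],[[-0.0082,0.0015,0],-0.07,0.66],[[-0.0081,0.002,0],-0.07,0.66],[[-0.008,0.0026,0],-0.07,0.66],[[-0.0078,0.0031,0],-0.07,0.66],[[-0.0075,0.0037,0],-0.07,0.66],[[0,0,0],0,0.66],[[0,0,0],0,0.66]]' 30
```

```text
t: 65.65
ee_pos: [0.4976, -0.3615, 0.0859]
ee_rot: [0.0, 0.857, 0.514, 0.0]
wrist_force: [1.6, -0.5, 0.4]
grip_width: 0.342
grasp_force: 0.6
```

```bash
python3 -m creep '[[[-0.0073,0.0042,0],-0.07,0.66],[[-0.0069,0.0047,0],-0.07,0.66],[[-0.0066,0.0052,0],-0.07,0.66],[[-0.0062,0.0056,0],-0.07,0.66],[[-0.0058,0.006,0],-0.07,0.66],[[-0.0054,0.0064,0],-0.07,0.66],[[-0.0049,0.0068,0],-0.07,0.66],[[0,0,0],0,0.66]]' 30
python3 - <<'E'
from h import *
s=get_state();A=np.array([.554,-.255]);d=s["ee_pos"][:2]-A;print(np.degrees(np.arctan2(d[1],d[0])),np.linalg.norm(d),s["wrist_force"],s["grasp_force"])
im,M,K=snap("wrist"); v=int(px([*(s["ee_pos"][:2]),.104],M,K)[1]); g=cv2.cvtColor(im,cv2.COLOR_RGB2GRAY)
for w in (v-10,v): print([int(x) for x in g[w,250:392:4]])
E
```

```text
t: 66.65
ee_pos: [0.4544, -0.3226, 0.0858]
ee_rot: [0.001, 0.957, 0.291, 0.0]
wrist_force: [0.7, -0.7, 1.0]
grip_width: 0.34
grasp_force: 0.6
-145.82411337157205 0.12034380561603608 [ 0.68014328 -0.70036361  0.97654458] 0.5808426439762115
[7, 13, 9, 6, 16, 6, 10, 6, 9, 45, 55, 47, 3, 8, 9, 3, 0, 15, 9, 4, 7, 9, 14, 6, 3, 16, 5, 13, 9, 13, 7, 12, 12, 13, 14, 6]
[3, 16, 14, 15, 8, 14, 9, 10, 5, 81, 79, 63, 4, 9, 0, 3, 4, 8, 11, 5, 5, 8, 2, 11, 14, 13, 5, 3, 11, 14, 4, 16, 7, 12, 12, 10]
```

```bash
python3 -m creep '[[[-0.0012,0.0017,0],-0.0175,0.66],[[-0.0011,0.0018,0],-0.0175,0.66],[[-0.0011,0.0018,0],-0.0175,0.66],[[-0.0011,0.0018,0],-0.0175,0.66],[[-0.001,0.0018,0],-0.0175,0.66],[[-0.001,0.0018,0],-0.0175,0.66],[[-0.001,0.0019,0],-0.0175,0.66],[[-0.0009,0.0019,0],-0.0175,0.66]]' 30
```

```text
t: 67.7
ee_pos: [0.4456, -0.3078, 0.0854]
ee_rot: [0.0, 0.975, 0.222, -0.0]
wrist_force: [2.7, -1.7, 0.3]
grip_width: 0.339
grasp_force: 1.6
```

```bash
python3 -m creep '[[[-0.0009,0.0019,0],-0.0175,0.66],[[-0.0009,0.0019,0],-0.0175,0.66],[[-0.0008,0.0019,0],-0.0175,0.66],[[-0.0008,0.0019,0],-0.0175,0.66],[[0,0,0],0,0.66],[[0,0,0],0,0.66],[[0,0,0],0,0.66],[[0,0,0],0,0.66]]' 30
```

```text
t: 68.7
ee_pos: [0.442, -0.3001, 0.0852]
ee_rot: [-0.0, 0.982, 0.189, -0.0]
wrist_force: [0.9, -0.9, 1.8]
grip_width: 0.341
grasp_force: 0.9
```

```bash
python3 -m creep '[[[-0.0008,0.0019,0],-0.0175,0.66],[[-0.0007,0.002,0],-0.0175,0.66],[[-0.0007,0.002,0],-0.0175,0.66],[[-0.0007,0.002,0],-0.0175,0.66],[[-0.0006,0.002,0],-0.0175,0.66],[[-0.0006,0.002,0],-0.0175,0.66],[[0,0,0],0,0.66],[[0,0,0],0,0.66]]' 30
```

```text
t: 69.7
ee_pos: [0.4396, -0.2904, 0.0865]
ee_rot: [0.003, 0.991, 0.137, 0.002]
wrist_force: [5.1, -8.7, -1.2]
grip_width: 0.338
grasp_force: 4.9
```

```bash
python3 -m creep '[[[-0.0006,0.002,0],-0.0175,0.66],[[-0.0005,0.002,0],-0.0175,0.66],[[-0.0005,0.002,0],-0.0175,0.66],[[-0.0005,0.002,0],-0.0175,0.66],[[0,0,0],0,0.66],[[0,0,0],0,0.66],[[0,0,0],0,0.66],[[0,0,0],0,0.66]]' 30
```

```text
t: 70.7
ee_pos: [0.4373, -0.2821, 0.0863]
ee_rot: [0.003, 0.995, 0.102, 0.002]
wrist_force: [5.0, -7.9, -2.0]
grip_width: 0.339
grasp_force: 4.5
```

```bash
python3 -m creep '[[[-0.0005,0.002,0],-0.0175,0.66],[[-0.0004,0.0021,0],-0.0175,0.66],[[-0.0004,0.0021,0],-0.0175,0.66],[[-0.0003,0.0021,0],-0.0175,0.66],[[-0.0003,0.0021,0],-0.0175,0.66],[[0,0,0],0,0.66],[[0,0,0],0,0.66],[[0,0,0],0,0.66]]' 30
python3 - <<'E'
from h import *
f=[get_state()["wrist_force"]]; 
for i in range(3): vision.read_camera("wrist"); f.append(get_state()["wrist_force"])
print(np.round(f,1), get_state()["ee_pos"])
E
```

```text
t: 71.7
ee_pos: [0.4351, -0.2712, 0.086]
ee_rot: [0.002, 0.998, 0.058, 0.001]
wrist_force: [3.1, -7.1, -1.6]
grip_width: 0.336
grasp_force: 3.4
[[ 3.1 -7.1 -1.6]
 [ 4.6 -6.6 -1.3]
 [ 5.1 -7.  -0.3]
 [ 4.  -6.2 -0.8]] [ 0.43505609 -0.27115765  0.08594405]
```

```bash
python3 -m creep '[[[0.0003,-0.0021,0],0.0175,0.66],[[0.0003,-0.0021,0],0.0175,0.66],[[0.0004,-0.0021,0],0.0175,0.66],[[0.0004,-0.0021,0],0.0175,0.66],[[0.0005,-0.002,0],0.0175,0.66],[[0.0005,-0.002,0],0.0175,0.66],[[0.0005,-0.002,0],0.0175,0.66],[[0,0,0],0,0.66]]' 30
python3 -m creep '[[[0.0005,-0.002,0],0.0175,0.66],[[0.0006,-0.002,0],0.0175,0.66],[[0,0,0],0,0.66],[[0,0,0],0,0.66],[[0,0,0],0,0.66],[[0,0,0],0,0.66],[[0,0,0],0,0.66],[[0,0,0],0,0.66]]' 30
```

```text
t: 72.85
ee_pos: [0.4382, -0.2866, 0.0864]
ee_rot: [0.003, 0.993, 0.12, 0.001]
wrist_force: [4.7, -9.6, -0.9]
grip_width: 0.342
grasp_force: 5.0
t: 73.85
ee_pos: [0.4394, -0.2907, 0.0865]
ee_rot: [0.003, 0.991, 0.137, 0.001]
wrist_force: [4.4, -10.2, -1.5]
grip_width: 0.342
grasp_force: 5.2
```

```bash
python3 -m creep '[[[0.0006,-0.002,0],0.0175,0.66],[[0.0006,-0.002,0],0.0175,0.66],[[0,0,0],0,0.66],[[0,0,0],0,0.66],[[0,0,0],0,0.66],[[0,0,0],0,0.66],[[0,0,0],0,0.66],[[0,0,0],0,0.66]]' 30
```

```text
t: 74.85
ee_pos: [0.4406, -0.2948, 0.0866]
ee_rot: [0.003, 0.988, 0.154, 0.001]
wrist_force: [3.6, -10.0, -1.9]
grip_width: 0.339
grasp_force: 5.2
```

```bash
python3 -m creep '[[[0.0007,-0.002,0],0.0175,0.66],[[0.0007,-0.002,0],0.0175,0.66],[[0,0,0],0,0.66],[[0,0,0],0,0.66],[[0,0,0],0,0.66],[[0,0,0],0,0.66],[[0,0,0],0,0.66],[[0,0,0],0,0.66]]' 30
```

```text
t: 75.85
ee_pos: [0.4407, -0.2966, 0.0855]
ee_rot: [0.0, 0.985, 0.172, -0.0]
wrist_force: [-1.0, -6.2, 2.1]
grip_width: 0.342
grasp_force: 2.4
```

```bash
python3 -m creep '[[[0.0007,-0.002,0],0.0175,0.66],[[0,0,0],0,0.6],[[0,0,0],0,0.4],[[0,0,0],0,0.3],[[0,0,0],0,0.3],[[0,0,0],0,0.3],[[0,0,0],0,0.3],[[0,0,0],0,0.3]]' 30
```

```text
t: 76.85
ee_pos: [0.4415, -0.2984, 0.0854]
ee_rot: [0.0, 0.984, 0.18, 0.0]
wrist_force: [0.4, -0.6, 0.1]
grip_width: 0.7
grasp_force: 0.0
```

Free of the knob. I rise and do a final check of everything by the networks.

```bash
python3 -m creep '[[[0,0,0.03],0,0.3],[[0,0,0.05],0,0.3],[[0,0,0.06],0,0.3],[[0,0,0.05],0,0.3],[[0,0,0.03],0,0.3],[[0,0,0],0,0.3],[[0,0,0],0,0.3],[[0,0,0],0,0.3]]' 30
python3 -m creep '[[[-0.03,-0.03,0],0,0.3],[[-0.03,-0.03,0],0,0.3],[[0,0,0],0,0.3],[[0,0,0],0,0.3],[[0,0,0],0,0.3],[[0,0,0],0,0.3],[[0,0,0],0,0.3],[[0,0,0],0,0.3]]' 30
python3 - <<'E'
from h import *
for c in("scene","side","wrist"):
    im,M,K=snap(c,"end_%s.png"%c); print(c)
    for t in("small_a","large_a","pin","old_wheel","rind_brush","salt_bowl","lever_grip"): print(t,[(x[0],x[1].tolist(),x[2].tolist()) for x in find(c,t,M)])
E
```

```text
t: 77.85
ee_pos: [0.4408, -0.2978, 0.3028]
ee_rot: [-0.002, 0.984, 0.18, -0.001]
wrist_force: [0.2, -0.3, -0.6]
grip_width: 0.699
grasp_force: 0.0
t: 78.85
ee_pos: [0.3817, -0.3582, 0.3054]
ee_rot: [0.0, 0.984, 0.18, 0.0]
wrist_force: [0.4, 0.3, -0.1]
grip_width: 0.699
grasp_force: 0.0
scene
small_a [(0.76, [0.262, 0.366, 0.034], [488.0, 225.0]), (0.69, [0.497, -0.275, 0.06], [245.0, 148.0]), (0.6, [0.477, -0.097, 0.055], [296.0, 177.0]), (0.5, [0.618, -0.082, 0.05], [262.0, 212.0]), (0.49, [0.541, -0.093, 0.058], [280.0, 190.0]), (0.47, [0.609, 0.023, 0.052], [294.0, 232.0])]
large_a [(0.9, [0.452, 0.008, 0.055], [331.0, 191.0]), (0.77, [0.604, 0.021, 0.054], [295.0, 230.0]), (0.76, [0.529, 0.015, 0.056], [313.0, 210.0])]
pin [(0.48, [0.621, -0.216, 0.081], [224.0, 179.0]), (0.46, [0.458, -0.424, 0.085], [220.0, 112.0])]
old_wheel [(0.92, [0.804, 0.013, 0.064], [230.0, 282.0])]
rind_brush [(0.78, [0.72, 0.254, 0.016], [337.0, 332.0])]
salt_bowl [(0.75, [0.74, -0.239, 0.028], [187.0, 213.0])]
lever_grip [(0.76, [0.501, -0.271, 0.058], [245.0, 150.0]), (0.21, [0.718, 0.251, 0.015], [3
[... 447 characters left out ...]
alt_bowl [(0.89, [0.754, -0.22, 0.027], [438.0, 264.0])]
lever_grip [(0.95, [0.501, -0.282, 0.066], [350.0, 303.0]), (0.59, [0.559, -0.238, 0.022], [366.0, 290.0])]
wrist
small_a [(0.61, [0.455, -0.124, 0.051], [121.0, 7.0]), (0.27, [0.466, -0.203, 0.021], [212.0, 32.0])]
large_a [(0.68, [0.417, -0.017, 0.038], [15.0, 7.0]), (0.16, [0.463, -0.205, 0.018], [214.0, 36.0])]
pin [(0.91, [0.453, -0.429, 0.11], [422.0, 127.0]), (0.41, [0.469, -0.295, 0.054], [292.0, 59.0])]
old_wheel []
rind_brush [(0.61, [0.452, -0.122, 0.05], [119.0, 9.0])]
salt_bowl [(0.6, [0.421, -0.019, 0.039], [17.0, 4.0]), (0.24, [0.46, -0.202, 0.02], [210.0, 38.0])]
lever_grip [(0.66, [0.47, -0.294, 0.058], [290.0, 57.0])]
```

```bash
python3 - <<'E'
from h import *
a=cv2.imread("pics/scene5.png",0);b=cv2.imread("pics/end_scene.png",0)
d=cv2.GaussianBlur(cv2.absdiff(a,b),(3,3),0)
for n,(u,v) in dict(l1=(331,191),l2=(314,211),l3=(295,232),s1=(296,176),s2=(280,191),s3=(262,212)).items(): print(n,(d[v-12:v+13,u-12:u+13]>25).sum())
for n in("scene2","scene5","end_scene"):
    im=cv2.imread("pics/%s.png"%n); h=cv2.cvtColor(im,cv2.COLOR_BGR2HSV)
    m=((h[:,:,1]<115)&(h[:,:,2]>150)).astype(np.uint8)[160:260,230:365]
    k,_,st,ce=cv2.connectedComponentsWithStats(m); print(n,[(int(s[4]),(c+[230,160]).round(1).tolist()) for s,c in zip(st[1:],ce[1:]) if s[4]>60])
E
```

```text
l1 0
l2 0
l3 0
s1 123
s2 20
s3 0
scene2 [(529, [262.3, 169.1]), (340, [331.2, 189.7]), (495, [240.4, 195.4]), (374, [313.6, 209.9]), (412, [294.3, 230.9]), (184, [239.2, 255.2])]
scene5 [(160, [271.7, 169.4]), (178, [295.1, 174.0]), (340, [331.2, 189.7]), (194, [278.3, 190.3]), (345, [241.0, 198.8]), (207, [261.1, 207.0]), (377, [313.7, 209.9]), (411, [294.2, 228.6]), (184, [239.2, 255.2])]
end_scene [(518, [262.7, 169.3]), (173, [295.1, 174.0]), (340, [331.2, 189.7]), (486, [240.6, 195.4]), (193, [278.3, 190.3]), (206, [261.2, 206.9]), (372, [313.6, 209.8]), (409, [294.2, 228.5]), (184, [239.2, 255.2])]
```

```bash
python3 - <<'E'
from h import *
M,K=T("scene"); yaw=.105; R2=np.array([[np.cos(yaw),np.sin(yaw)],[-np.sin(yaw),np.cos(yaw)]]); o=np.array([.5335,-.043])
for n,(u,v) in dict(l3_before=(294.3,230.9),l3=(294.2,228.5),l2=(313.6,209.8),l1=(331.2,189.7),s1=(295.1,174),s2=(278.3,190.3),s3=(261.2,206.9)).items():
    p=ray(u,v,M,K,.056)[:2]; print(n,p.round(4),(R2@(p-o)).round(4))
h=lambda n:cv2.cvtColor(cv2.imread("pics/%s.png"%n),cv2.COLOR_BGR2HSV)
for n in("scene1","scene2","scene3","scene4","scene5"):
    x=h(n); m=((x[:,:,1]<115)&(x[:,:,2]>150)).astype(np.uint8)[215:260,270:320]; k,_,st,ce=cv2.connectedComponentsWithStats(m)
    i=1+st[1:,4].argmax(); print(n,st[i].tolist(),(ce[i]+[270,215]).round(1))
E
```

```text
l3_before [0.6076 0.0226] [0.0806 0.0575]
l3 [0.6027 0.0176] [0.0751 0.053 ]
l2 [0.5286 0.0152] [0.0012 0.0584]
l1 [0.449  0.0061] [-0.0789  0.0577]
s1 [ 0.4717 -0.103 ] [-0.0677 -0.0532]
s2 [ 0.5425 -0.0971] [ 0.0033 -0.0547]
s3 [ 0.6103 -0.0913] [ 0.0713 -0.0561]
scene1 [13, 5, 24, 26, 472] [294.4 232.2]
scene2 [13, 5, 24, 23, 412] [294.3 230.9]
scene3 [13, 5, 24, 24, 442] [294.2 231.6]
scene4 [13, 5, 24, 26, 485] [294.4 232.4]
scene5 [13, 3, 24, 22, 411] [294.2 228.6]
```

Cheese l3 shifted by about 5 mm at some point, likely the knock. I check it from above, by measurement.

```bash
python3 -m creep '[[[0.02,0.05,0.02],0,0.3],[[0.02,0.05,0.02],0,0.3],[[0.02,0.05,0.02],0,0.3],[[0.02,0.05,0],0,0.3],[[0.02,0.05,0],0,0.3],[[0.02,0.05,0],0,0.3],[[0.02,0.05,0],0,0.3],[[0,0,0],0,0.3]]' 30
python3 -m creep '[[[0,0,0],0.1,0.3],[[0,0,0],0.1,0.3],[[0,0,0],0,0.3],[[0,0,0],0,0.3],[[0,0,0],0,0.3],[[0,0,0],0,0.3],[[0,0,0],0,0.3],[[0,0,0],0,0.3]]' 30
python3 - <<'E'
from h import *
im,M,K=snap("wrist","w14.png"); print(M[:3,3].round(3),find("wrist","large_a",M),find("wrist","small_a",M))
yaw=.105; o=np.array([.5335,-.043]); R2=np.array([[np.cos(yaw),np.sin(yaw)],[-np.sin(yaw),np.cos(yaw)]])
x=cv2.cvtColor(im,cv2.COLOR_RGB2HSV); print([px([*p,.056],M,K).round().tolist() for p in((.6,.014),(.526,.01),(.445,.001))])
for p in((.6,.014),(.526,.01),(.445,.001),(.607,-.092)):
    u,v=px([*p,.056],M,K).round().astype(int)
    if 3<u<636 and 3<v<396: print(p,u,v,x[v,u].tolist())
for S in(100,115,125):
  m=((x[:,:,1]<S)&(x[:,:,2]>110)&(x[:,:,0]>14)).astype(np.uint8); m=cv2.morphologyEx(m,cv2.MORPH_OPEN,np.ones((5,5)))
  for c in cv2.findContours(m,0,cv2.CHAIN_APPROX_NONE)[0]:
    if cv2.contourArea(c)<400: continue
    w=np.array([ray(a,b,M,K,.056)[:2] for a,b in c[:,0]],np.float32); (cx,cy),ab,_=cv2.fitEllipse(w)
    print(S,np.round([cx,cy],4),(R2@([cx,cy]-o)).round(4),np.round(ab,4))
E
```

```text
t: 81.05
ee_pos: [0.5221, -0.0054, 0.3651]
ee_rot: [-0.0, 0.983, 0.183, -0.0]
wrist_force: [0.2, 0.5, 0.0]
grip_width: 0.703
grasp_force: 0.0
t: 82.05
ee_pos: [0.5215, -0.0083, 0.3654]
ee_rot: [-0.0, 0.961, 0.277, -0.0]
wrist_force: [0.2, -0.6, 0.7]
grip_width: 0.703
grasp_force: 0.0
[0.581 0.029 0.49 ] [(0.97, array([0.601, 0.014, 0.049]), array([339.,  87.])), (0.96, array([0.53 , 0.011, 0.052]), array([310., 139.])), (0.8, array([0.448, 0.004, 0.057]), array([281., 197.]))] [(0.97, array([ 0.471, -0.106,  0.056]), array([362., 225.])), (0.82, array([ 0.54 , -0.093,  0.056]), array([384., 176.])), (0.77, array([0.265, 0.34 , 0.008]), array([ 10., 170.])), (0.76, array([ 0.607, -0.092,  0.053]), array([414., 130.])), (0.46, array([ 0.555, -0.104,  0.019]), array([392., 165.]))]
[[339.0, 87.0], [309.0, 142.0], [282.0, 199.0]]
(0.6, 0.014) 339 87 [39, 58, 197]
(0.526, 0.01) 309 142 [18, 117, 126]
(0.445, 0.001) 282 199 [22, 109, 185]
(0.607, -0.092) 415 131 [25, 98, 184]
100 [ 0.5169 -0.2807] [-0.0414 -0.2347] [0.0381 0.1186]
100 [ 0.5043 -0.1974] [-0.0452 -0.1505] [0.0634 0.1007]
100
[... 562 characters left out ...]
-0.2133] [ 0.1785 -0.1901] [0.0534 0.0638]
115 [0.5995 0.0131] [0.0715 0.0488] [0.0513 0.052 ]
115 [0.4524 0.2546] [-0.0495  0.3044] [0.1845 0.2267]
125 [ 0.5164 -0.281 ] [-0.042  -0.2349] [0.0381 0.1195]
125 [ 0.4686 -0.1083] [-0.0714 -0.0581] [0.0365 0.037 ]
125 [ 0.5043 -0.1974] [-0.0452 -0.1505] [0.0635 0.1008]
125 [0.4383 0.0025] [-0.0899  0.0552] [0.0367 0.0546]
125 [ 0.5395 -0.1015] [-0.0002 -0.0588] [0.0364 0.0377]
125 [ 0.5952 -0.2325] [ 0.0415 -0.1949] [0.1148 0.1635]
125 [ 0.6084 -0.0956] [ 0.069  -0.0602] [0.0368 0.0373]
125 [ 0.7309 -0.2133] [ 0.1785 -0.1901] [0.0534 0.0638]
125 [0.5994 0.013 ] [0.0714 0.0488] [0.0526 0.0533]
125 [0.4523 0.2546] [-0.0495  0.3044] [0.1846 0.2267]
```

Cheese l3 is flat (round top at the right height) and about 5 mm off the row middle against the lath, well inside the tolerance. I hand in.

```bash
python3 -c "
from plant import job_done
print(job_done())"
```

```text
the job is handed in; nothing more can be done
None
```

I handed in the job at about 82 s, but no verdict came back: all six cheeses stand flat in their rows, the pin hangs upright in the notch, and the clamp is tight after one click (about 0.2 rad of slip, estimated from force and knob position) with the lever let go; one large cheese was apparently knocked about 5 mm against a lath but is still within the 12 mm limit.

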